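# Gauge the mount bars and sort them into the sloping rack

## Task

Sort the three loose mount bars by length, longest first, then the middle one, then the shortest: lower each bar level into the slot of the stepped length gauge until it rests on the step of its own length, then lay it in the sloping rack, down in the compartment made for that length, before you gauge the next. Leave all three lying fully down in their compartments, and do not shift or knock over the mug or the two vials.

Things in the scene. Friction and masses are not known exactly. Their poses are not given: they have to be found in the camera images.
- gauge: length gauge, fixed: dark base plate 172 x 56 x 8 mm with an aluminium slot along x, 26 mm wide, rim at z 64 mm. Origin: centre of the underside. Its two ends are mirrored steps: clear length 98 mm down to the lowest seat (z 24 mm), 123 mm over the second step (z 36), 148 mm over the top step (z 48). Within 34 mm of the centre along x it has no side walls, within 28 mm no seat: fingers straddle the bar there.
- bar_long_centre (a point): the longest of three loose plain square aluminium bars lying on the desk: 140 x 18 x 18 mm, about 112 g; they differ in length only. Point: the bar's centre (9 mm above the desk). x runs along the bar, which is the same either way round.
- bar_medium_centre (a point): the middle of three loose plain square aluminium bars lying on the desk: 115 x 18 x 18 mm, about 92 g; they differ in length only. Point: the bar's centre (9 mm above the desk). x runs along the bar, which is the same either way round.
- bar_short_centre (a point): the shortest of three loose plain square aluminium bars lying on the desk: 90 x 18 x 18 mm, about 72 g; they differ in length only. Point: the bar's centre (9 mm above the desk). x runs along the bar, which is the same either way round.
- slot_long: compartment for the longest bar, fixed wooden slot sloping at 35 deg, one of three 70 mm apart in changing order. Origin: centre of its floor, 102 mm above the desk; x up the slope, z square to the floor. Clear 150 x 26 mm; end walls (8 mm) and side walls (6 mm) rise 14 mm; open at the sides within 34 mm of the centre and 20 mm deeper within 28 mm, for fingers. A bar may slide 5 mm to the lower end.
- slot_medium: compartment for the middle bar, fixed wooden slot sloping at 35 deg, one of three 70 mm apart in changing order. Origin: centre of its floor, 102 mm above the desk; x up the slope, z square to the floor. Clear 125 x 26 mm; end walls (8 mm) and side walls (6 mm) rise 14 mm; open at the sides within 34 mm of the centre and 20 mm deeper within 28 mm, for fingers. A bar may slide 5 mm to the lower end.
- slot_short: compartment for the shortest bar, fixed wooden slot sloping at 35 deg, one of three 70 mm apart in changing order. Origin: centre of its floor, 102 mm above the desk; x up the slope, z square to the floor. Clear 100 x 26 mm; end walls (8 mm) and side walls (6 mm) rise 14 mm; open at the sides within 34 mm of the centre and 20 mm deeper within 28 mm, for fingers. A bar may slide 5 mm to the lower end.
- mug: dotted mug, loose bystander, 82 x 114 x 91 mm, origin at the centre of its underside
- vial_white: small sample vial with white cap, loose bystander, 22 mm across, 56 mm high, origin at the centre of its underside
- vial_black: small sample vial with black cap, loose bystander, 22 mm across, 56 mm high, origin at the centre of its underside
There are look-alikes about, which are no part of the job. What is shaped like the gauge but blue is not meant.

How it is judged:
By the outcome, as a careful person would: the job done as asked, in the order asked, and still so for the second after the job is handed in, with the robot touching nothing.
It also fails if it takes over 72 s, if anything falls off the work surface, if the arm or the gripper's body presses on something with over 40 N, if the wrist force passes 120 N, or if a joint passes its speed limit or range.

## Robot

A 6-joint arm with a two-finger parallel gripper is mounted at the origin on a cart in front of the work surface, level with it; the furniture and walls round the work are solid. World frame = base frame: x ahead of the robot, y to its left, z up, the work surface at z = 0. Lengths are in m, angles in rad, forces in N, time in s.
With the tool pointing down it reaches from about 0.325 to 0.775 m from the base axis. Payload 5.5 kg.
Tool frame: the origin (TCP) lies midway between the tips of the shut fingers; the grasp point (between the pads) lies 19 mm behind it; z points along the fingers, y is the direction in which the jaws open and shut (so a half turn about z gives the same grasp; the last joint's range is limited). The gripper opens to 88 mm and grips with 3 to 60 N. Pads are 20 mm wide; open, the fingers measure 115 mm over their backs; the gripper's body (75 mm by 178 mm) begins 61 mm behind the grasp point.
Start: joints at [-1.335, 0.091, 1.231, -0, 1.82, -0.057], TCP at [0.173, -0.574, 0.223] pointing down, gripper open.
Joint ranges: [-2.87, 2.87], [-0.86, 2.18], [0.17, 2.46], [-1.51, 4.65], [0.06, 2.69], [-2.65, 2.65]. Speed limits (rad/s): [2.57, 2.57, 3.01, 3.14, 3.14, 3.14].

## Interface

Orientations are given as [roll, pitch, yaw] about the fixed x, y, z axes, in that order (R = Rz(yaw) Ry(pitch) Rx(roll)).
In Python, from station import status, viewer, hand_in, spotter gives the robot as it stands. The module is installed in compiled form; this text tells all that it offers.
- The arm moves only by the shell command python3 -m handwheel 'ROWS' [FORCE]. ROWS is JSON, a list of rows, each an object of numbers: "x", "y", "z": the shift along the tool's x, y, z in m; "ax", "ay", "az": the turn, a rotation vector about the tool's x, y, z in rad; "fingers": the opening, from -1 (shut) to 1 (fully open), so that 0 is half open. In form: [{"x": .., "y": .., "z": .., "ax": .., "ay": .., "az": .., "fingers": ..}, ...]. A call has 1 to 12 rows; each row shifts and turns the commanded pose from where the row before left it, along the tool's axes as they then stand; what a row does not reach is not made up. A row lasts 1/10 s, in which the tool goes at most 50 mm and 8.59 degrees, less where a joint would pass 70% of its speed; a pose out of reach is approached as far as the arm can. A call with a gripper value outside its range is refused whole. The fingers move at their own pace and stop on an object; FORCE is the grip in N (left out, the last holds). Time passes only in rows, so rows that do not move let the fingers close. It gives the time, the measured TCP pose, the force and the opening at its end, in the units of the state.
- status.sense(): the state, without advancing time (a new reading comes with each control period).
- viewer.camera(name): name is "scene" or "top" or "wrist"; returns the picture (400x640x3 uint8, red, green, blue); there is no depth.
- viewer.camera_model(name): a dict with "fx", "fy", "cx", "cy" (pixels), "rvec" (rotation vector, rad) and "tvec" (3), from world to camera coordinates, as OpenCV has them. Camera axes: x right, y down, z forward; pixel columns grow to the right and rows downward; lengths in m; the calibration is good to about 2 mm. A picture is of the moment at which its call begins: read the wrist's pose just before it. camera_model takes no time and is no camera call; for the wrist camera it gives the pose at the moment of the call.
- hand_in(): hands the job in, once; it reports no verdict.
Trained networks look in the newest picture that a camera, given by its name, has taken for a name from the list of things; names that differ only in an ending like _2 or _b are one class to them, and where a whole thing is asked for, a point or a joint stands for the part that bears it (a point fixed in the world has none). Each returns a list of dicts, best first, with "p" (0 to 1); they miss things now and then, are a little off and sometimes report something else, mostly with a low value. They report only what shows in the picture. A call takes as long as a camera call. They do not tell look-alikes from the thing itself.
- spotter.silhouettes(camera, query): "pixels" (400x640 bool, what is visible of it) and "position" ([column, row] in pixels, amid what is visible of it).
- spotter.tip_of(camera, query): "position" ([column, row] in pixels: a listed point, or the origin of a listed thing).
The state is a dict: "clock": time; "qpos": joint angles; "qd": joint speeds; "effort": joint torques, N m; "tcp_pos": TCP position; "eef_rot": TCP orientation; "ft_force": force on the tool from outside, world axes, zero at the start; "wrist_torque": the same for the moment, N m; "finger_gap": opening from 0.0 (shut) to 1.0 (fully open).
Only numpy, scipy, OpenCV 4.12 (cv2) and the standard library are available. Lean on these libraries where they do the work, as an engineer would, in place of code of your own. Each camera call takes 0.05 s, during which the arm holds its last target.

## Working session

There is one attempt and no reset: what is moved stays moved. The work goes in short steps, Python scripts to look and compute and a shell command to move; the robot and the scene stay as the last step left them, time stands still between calls to the robot, and variables do not carry over. Pictures are saved under pics/ and viewed, and the job is handed in when it is done.

```bash
ls -la; mkdir -p pics
python3 - <<'E'
from station import status, viewer
import cv2
print(status.sense())
for n in ("scene","top","wrist"):
    im=viewer.camera(n); cv2.imwrite(f"pics/{n}0.png",im[:,:,::-1])
    print(n,viewer.camera_model(n))
E
```

```text
total 12
drwxr-xr-x  3 agent agent 4096 Dec  6 17:46 .
drwxr-xr-x 23 root  root  4096 Dec  6 17:46 ..
drwxr-xr-x  2 agent agent 4096 Dec  6 17:46 pics
{'clock': 0.0, 'qpos': array([-1.33467207e+00,  9.18410945e-02,  1.23190562e+00, -1.15219849e-05,
        1.81979340e+00, -5.66846320e-02]), 'qd': array([-1.22601463e-03,  1.54735922e-03, -4.69669274e-04, -2.16970174e-05,
        9.79754972e-04,  2.64009875e-04]), 'effort': array([-1.92181127e-03, -4.46456373e+01, -4.06449258e+01,  6.96375500e-02,
        2.94457271e-02, -1.72694449e-04]), 'tcp_pos': array([ 0.17311758, -0.57416428,  0.22150638]), 'eef_rot': array([-3.13964769e+00, -9.91778203e-05,  2.92805966e-01]), 'ft_force': array([-0.42090721,  0.06844438,  0.212188  ]), 'wrist_torque': array([ 0.00969008,  0.00382154, -0.00611348]), 'finger_gap': 1.0007487007414375}
scene {'fx': 394.24728461799003, 'fy': 394.24728461799003, 'cx': 317.6124320666013, 'cy': 200.56577061825382, 'rvec': array([ 0.65463927, -2.46201765,  1.3593263 ]), 'tvec': array([0.58548248, 0.17512585, 1.27685801])}
top {'fx': 509.0192752193561, 'fy': 509.0192752193561, 'cx': 320.19816785460546, 'cy': 199.33964037862577, 'rvec': array([ 2.12350635, -2.13280182,  0.19908774]), 'tvec': array([0.15920477, 0.58859404, 1.46454135])}
wrist {'fx': 290.7888074265655, 'fy': 290.7888074265655, 'cx': 325.790160379026, 'cy': 199.34629842744354, 'rvec': array([-2.31602076,  1.72151132,  0.26692801]), 'tvec': array([-0.59776206, -0.03633054,  0.39180685])}
```

View pics/scene0.png

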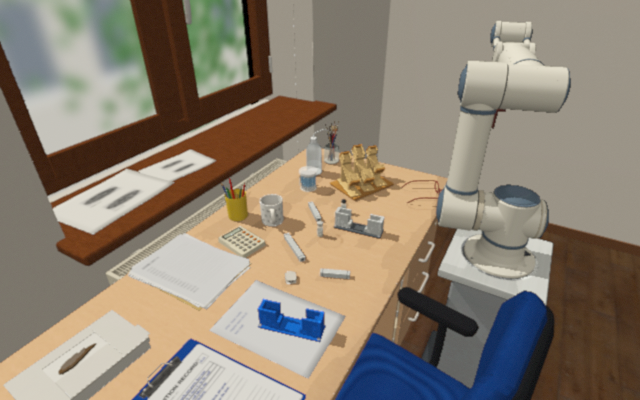

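View pics/top0.png

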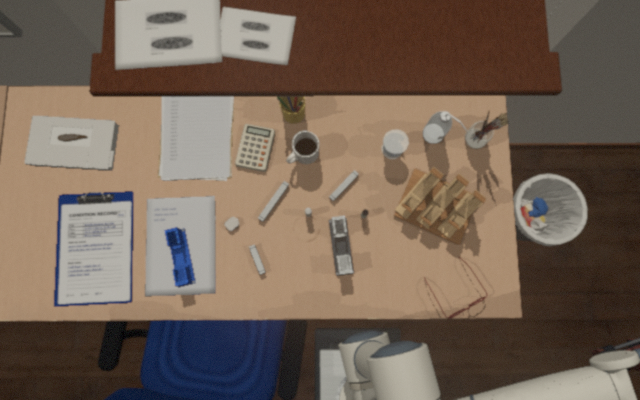

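View pics/wrist0.png

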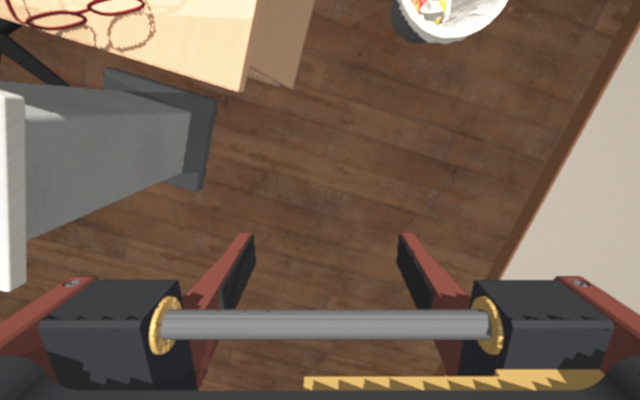

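The views show the silver gauge (top ~342,245), with vials either side of its far end (308,212 and 364,213). The three bars are at about (273,202), (344,185) and (257,260), the rack at (440,205), and the mug at (305,147). The blue look-alike gauge is at (180,257), and a small block at (232,224). Next I'll query the networks and triangulate.

```bash
cat > h.py <<'E'
import numpy as np, cv2, pickle
from station import status, viewer, spotter
from scipy.spatial.transform import Rotation as Rn
def cam(n):
    m=viewer.camera_model(n); K=np.array([[m['fx'],0,m['cx']],[0,m['fy'],m['cy']],[0,0,1]])
    return K,Rn.from_rotvec(m['rvec']).as_matrix(),np.array(m['tvec'])
def proj(c,P):
    K,R,t=c; q=(np.atleast_2d(P)@R.T+t)@K.T; return q[:,:2]/q[:,2:]
def ray(c,px):
    K,R,t=c; d=R.T@np.linalg.solve(K,[px[0],px[1],1]); return -R.T@t, d/np.linalg.norm(d)
def onz(c,px,z):
    o,d=ray(c,px); return o+d*(z-o[2])/d[2]
def tri(cs,pxs):
    A=np.zeros((3,3));b=np.zeros(3);L=[]
    for c,p in zip(cs,pxs):
        o,d=ray(c,p);M=np.eye(3)-np.outer(d,d);A+=M;b+=M@o;L.append((o,d))
    X=np.linalg.solve(A,b); res=[np.linalg.norm((np.eye(3)-np.outer(d,d))@(X-o)) for o,d in L]
    return X,max(res)
E
python3 - <<'E'
from h import *
import pickle
N=["gauge","bar_long_centre","bar_medium_centre","bar_short_centre","slot_long","slot_medium","slot_short","mug","vial_white","vial_black"]
C={n:cam(n) for n in("top","scene")}
D={}
for n in N:
    for c in C:
        try: r=spotter.tip_of(c,n)
        except Exception as e: r=[];print(e)
        D[n,c]=r
        print(n,c,[(round(x['p'],2),np.round(x['position'],1).tolist(), np.round(onz(C[c],x['position'],.0 if 'slot' not in n else .102),3)[:2].tolist()) for x in r])
pickle.dump(D,open('tips.pkl','wb'))
print(status.sense()['clock'])
E
```

```text
gauge top [(0.72, [180.3, 255.8], [0.427, 0.58]), (0.64, [344.8, 242.8], [0.464, 0.082])]
gauge scene [(0.65, [359.1, 227.8], [0.454, 0.088]), (0.64, [292.9, 322.2], [0.428, 0.562])]
bar_long_centre top [(0.8, [275.1, 197.9], [0.604, 0.296])]
bar_long_centre scene [(0.58, [375.6, 158.8], [0.62, -0.456]), (0.55, [294.2, 245.7], [0.6, 0.288])]
bar_medium_centre top [(0.68, [342.2, 186.7], [0.639, 0.088])]
bar_medium_centre scene [(0.59, [314.3, 206.5], [0.663, 0.047]), (0.5, [350.0, 169.1], [0.68, -0.302])]
bar_short_centre top [(0.74, [256.3, 259.0], [0.417, 0.35])]
bar_short_centre scene [(0.69, [333.2, 273.2], [0.424, 0.342])]
slot_long top [(0.59, [442.1, 196.3], [0.588, -0.196])]
slot_long scene [(0.98, [363.9, 163.9], [0.568, -0.192])]
slot_medium top [(0.96, [425.1, 191.7], [0.602, -0.147])]
slot_medium scene [(0.77, [349.6, 167.1], [0.607, -0.138])]
slot_short top [(0.83, [464.3, 209.0], [0.55, -0.258])]
slot_short scene [(0.61, [377.0, 159.2], [0.539, -0.259])]
mug top [(0.7, [300.7, 151.0], [0.754, 0.217]), (0.57, [305.2, 213.1], [0.556, 0.203])]
mug scene [(0.57, [273.2, 224.4], [0.733, 0.223])]
vial_white top [(0.36, [307.6, 213.0], [0.557, 0.195])]
vial_white scene [(0.67, [319.5, 236.4], [0.552, 0.202])]
vial_black top [(0.49, [362.3, 214.5], [0.551, 0.027])]
vial_black scene [(0.58, [343.4, 215.3], [0.538, 0.045])]
1.15
```

Run:
```python
import cv2
a=cv2.imread('pics/top0.png')
cv2.imwrite('pics/top_c1.png',cv2.resize(a[130:290,215:405],None,fx=4,fy=3.7,interpolation=cv2.INTER_CUBIC)[:600,:800])
cv2.imwrite('pics/top_c2.png',cv2.resize(a[150:260,380:500],None,fx=5,fy=5,interpolation=cv2.INTER_CUBIC))
b=cv2.imread('pics/scene0.png')
cv2.imwrite('pics/scene_c1.png',cv2.resize(b[135:295,240:440],None,fx=3.7,fy=3.7,interpolation=cv2.INTER_CUBIC))
```

```text
(no output)
```

View pics/top_c1.png

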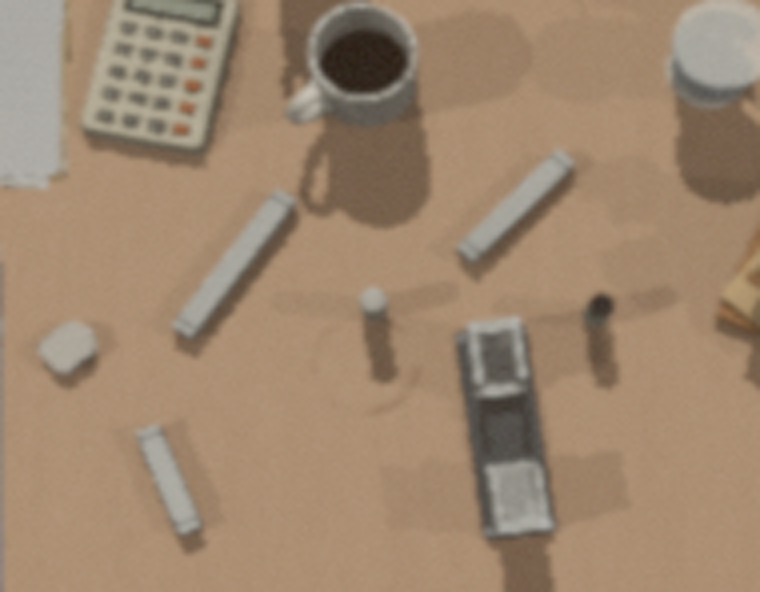

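View pics/top_c2.png

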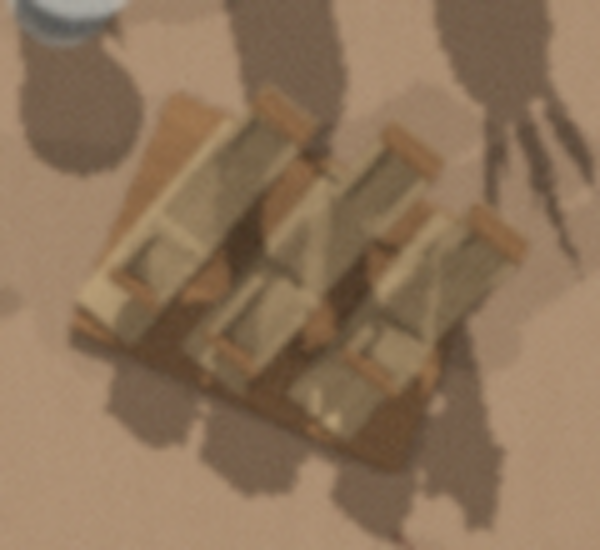

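View pics/scene_c1.png

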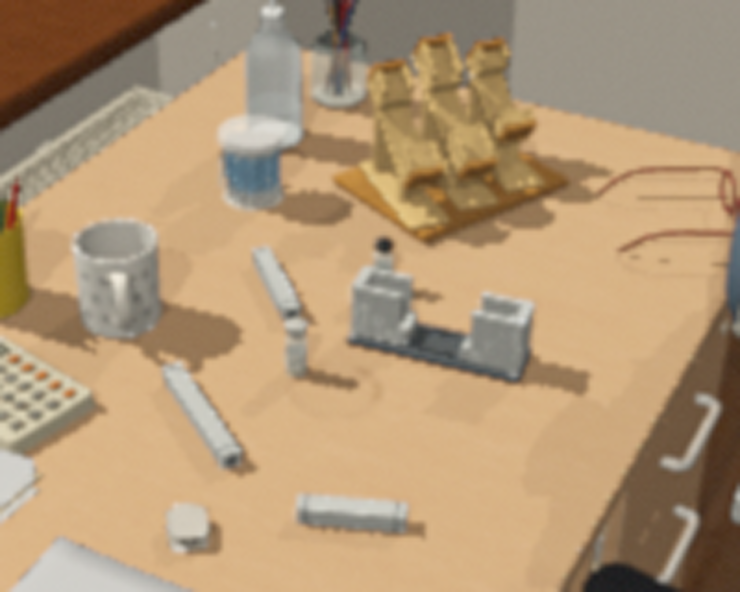

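```bash
cat >> h.py <<'E'
def tcp():
    s=status.sense(); return np.array(s['tcp_pos']),Rn.from_euler('xyz',s['eef_rot'])
def plan(P1,R1,n,fingers=None,start=None,rd=(3,3)):
    """suggest n equal rows (tool axes) to target; prints rounded rows w/ error diffusion"""
    P0,R0=start if start else tcp()
    P0=np.array(P0,float);P,R=P0.copy(),R0
    out=[]
    Rd=(R0.inv()*R1).as_rotvec()
    for k in range(1,n+1):
        Pk=P0+(np.array(P1)-P0)*k/n; Rk=R0*Rn.from_rotvec(Rd*k/n)
        d=np.round(R.inv().apply(Pk-P),rd[0]); w=np.round((R.inv()*Rk).as_rotvec(),rd[1])
        P=P+R.apply(d);R=R*Rn.from_rotvec(w)
        row={a:float(v) for a,v in zip(("x","y","z","ax","ay","az"),list(d)+list(w)) if abs(v)>1e-9}
        if fingers is not None: row["fingers"]=fingers
        out.append(row)
        if np.linalg.norm(d)>.05 or np.linalg.norm(w)>.1499: print("LIMIT row",k,np.linalg.norm(d),np.linalg.norm(w))
    print(out); print("end",np.round(P,4),np.round(R.as_euler('xyz'),4))
    return P,R
def down(yaw): return Rn.from_euler('xyz',[np.pi,0,yaw])
def st():
    s=status.sense(); print('t',round(s['clock'],2),'tcp',np.round(s['tcp_pos'],4),'rpy',np.round(s['eef_rot'],4),'f',np.round(s['ft_force'],1),'gap',round(s['finger_gap'],3),'q',np.round(s['qpos'],2))
def snap(n,name):
    c=cam(n); im=viewer.camera(n); cv2.imwrite(f'pics/{name}.png',im[:,:,::-1]); return c,im
E
python3 - <<'E'
from h import *
K,R,t=cam('wrist'); P,T=tcp()
c=-R.T@t
print("cam in tool",T.inv().apply(c-P)); print("cam axes in tool (cols)",np.round(T.as_matrix().T@R.T,3))
D=pickle.load(open('tips.pkl','rb')); C={n:cam(n) for n in("top","scene")}
for n,(i,j) in {"gauge":(1,0),"bar_long_centre":(0,1),"bar_medium_centre":(0,0),"bar_short_centre":(0,0),"slot_long":(0,0),"slot_medium":(0,0),"slot_short":(0,0),"mug":(0,0),"vial_white":(0,0),"vial_black":(0,0)}.items():
    X,r=tri([C['top'],C['scene']],[D[n,'top'][i]['position'],D[n,'scene'][j]['position']]); print(n,np.round(X,3),round(r,4))
# axes from top
for nm,a,b in (("long",(180,330),(288,198)),("med",(465,252),(567,158)),("short",(150,432),(190,528)),("gauge",(520,525),(495,325))):
    f=lambda p:(215+p[0]/4,130+p[1]/3.7)
    A,B=onz(C['top'],f(a),.018),onz(C['top'],f(b),.018); print(nm,np.linalg.norm(B-A),np.degrees(np.arctan2(*(B-A)[1::-1])),(A+B)/2)
E
```

```text
cam in tool [ 0.08268196 -0.00150281 -0.16177388]
cam axes in tool (cols) [[-0.001 -0.954 -0.301]
 [ 1.    -0.001 -0.   ]
 [ 0.    -0.301  0.954]]
gauge [ 0.461  0.081 -0.007] 0.0038
bar_long_centre [0.6   0.294 0.005] 0.0033
bar_medium_centre [0.634 0.091 0.033] 0.0027
bar_short_centre [0.418 0.35  0.009] 0.0018
slot_long [ 0.581 -0.199  0.097] 0.0086
slot_medium [ 0.606 -0.147  0.098] 0.0039
slot_short [ 0.545 -0.26   0.101] 0.0057
mug [ 0.749  0.214 -0.009] 0.0079
vial_white [ 0.557  0.195 -0.006] 0.0009
vial_black [ 0.551  0.025 -0.016] 0.0027
long 0.13677339908004327 -36.310993902418446 [0.5904839 0.2986147 0.018    ]
med 0.11221360281572436 -44.983374164251046 [0.63916843 0.08301751 0.018     ]
short 0.08329580241188282 -158.0049465073988 [0.41336626 0.34460897 0.018     ]
gauge 0.1633720942879136 5.886529662770162 [0.4572694  0.09208138 0.018     ]
```

Run:
```python
from h import *
plan([.56,-.22,.34],down(1.57),12)
```

```text
[{'x': 0.039, 'y': -0.019, 'z': -0.01, 'az': -0.106}, {'x': 0.042, 'y': -0.015, 'z': -0.01, 'az': -0.107}, {'x': 0.042, 'y': -0.01, 'z': -0.009, 'az': -0.106}, {'x': 0.043, 'y': -0.006, 'z': -0.01, 'az': -0.107}, {'x': 0.044, 'y': -0.001, 'z': -0.01, 'az': -0.106}, {'x': 0.044, 'y': 0.004, 'z': -0.01, 'az': -0.107}, {'x': 0.042, 'y': 0.008, 'z': -0.009, 'az': -0.106}, {'x': 0.042, 'y': 0.013, 'z': -0.01, 'az': -0.106}, {'x': 0.041, 'y': 0.017, 'z': -0.01, 'az': -0.107}, {'x': 0.038, 'y': 0.021, 'z': -0.01, 'az': -0.106}, {'x': 0.035, 'y': 0.026, 'z': -0.01, 'az': -0.107}, {'x': 0.033, 'y': 0.029, 'z': -0.009, 'az': -0.106}]
end [ 0.5604 -0.2202  0.3396] [ 3.1416 -0.      1.5698]
```

```bash
python3 -m handwheel '[{"x":0.039,"y":-0.019,"z":-0.01,"az":-0.107},{"x":0.042,"y":-0.015,"z":-0.01,"az":-0.107},{"x":0.042,"y":-0.01,"z":-0.01,"az":-0.107},{"x":0.043,"y":-0.006,"z":-0.01,"az":-0.107},{"x":0.044,"y":-0.001,"z":-0.01,"az":-0.107},{"x":0.044,"y":0.004,"z":-0.01,"az":-0.107},{"x":0.042,"y":0.008,"z":-0.01,"az":-0.107},{"x":0.042,"y":0.013,"z":-0.01,"az":-0.107},{"x":0.041,"y":0.017,"z":-0.01,"az":-0.107},{"x":0.038,"y":0.021,"z":-0.01,"az":-0.107},{"x":0.035,"y":0.026,"z":-0.01,"az":-0.107},{"x":0.033,"y":0.029,"z":-0.01,"az":-0.107}]'
python3 - <<'E'
from h import *
st()
c,im=snap('wrist','w1'); pickle.dump(c,open('w1.pkl','wb'))
for n in ("slot_long","slot_medium","slot_short"):
    r=spotter.tip_of('wrist',n); print(n,[(round(x['p'],2),np.round(x['position'],1).tolist(),np.round(onz(c,x['position'],.102),3)[:2].tolist()) for x in r])
E
```

```text
t 1.15 tcp [ 0.1732 -0.5745  0.2226] rpy [-3.1416 -0.      0.2928] f [-0.3 -0.3  0.4] gap 1.001 q [-1.33  0.09  1.23  0.    1.82 -0.06]
slot_long []
slot_medium []
slot_short []schema error: expected keys x, y, z, ax, ay, az, fingers
```

View pics/w1.png

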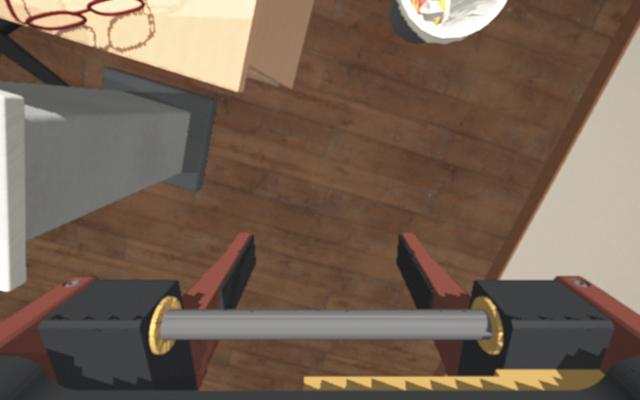

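```bash
python3 - <<'E'
s=open('h.py').read()
s=s.replace("if abs(v)>1e-9}\n        if fingers is not None: row[\"fingers\"]=fingers","}; row['fingers']=1 if fingers is None else fingers")
s=s.replace("print(out);","import json; print(json.dumps([{a:(v if abs(v)>1e-9 else 0) for a,v in r.items()} for r in out],separators=(',',':')));")
open('h.py','w').write(s)
E
python3 -m handwheel '[{"x":0.039,"y":-0.019,"z":-0.01,"ax":0,"ay":0,"az":-0.107,"fingers":1},{"x":0.042,"y":-0.015,"z":-0.01,"ax":0,"ay":0,"az":-0.107,"fingers":1},{"x":0.042,"y":-0.01,"z":-0.01,"ax":0,"ay":0,"az":-0.107,"fingers":1},{"x":0.043,"y":-0.006,"z":-0.01,"ax":0,"ay":0,"az":-0.107,"fingers":1},{"x":0.044,"y":-0.001,"z":-0.01,"ax":0,"ay":0,"az":-0.107,"fingers":1},{"x":0.044,"y":0.004,"z":-0.01,"ax":0,"ay":0,"az":-0.107,"fingers":1},{"x":0.042,"y":0.008,"z":-0.01,"ax":0,"ay":0,"az":-0.107,"fingers":1},{"x":0.042,"y":0.013,"z":-0.01,"ax":0,"ay":0,"az":-0.107,"fingers":1},{"x":0.041,"y":0.017,"z":-0.01,"ax":0,"ay":0,"az":-0.107,"fingers":1},{"x":0.038,"y":0.021,"z":-0.01,"ax":0,"ay":0,"az":-0.107,"fingers":1},{"x":0.035,"y":0.026,"z":-0.01,"ax":0,"ay":0,"az":-0.107,"fingers":1},{"x":0.033,"y":0.029,"z":-0.01,"ax":0,"ay":0,"az":-0.107,"fingers":1}]'
python3 - <<'E'
from h import *
st()
c,im=snap('wrist','w1'); pickle.dump(c,open('w1.pkl','wb'))
for n in ("slot_long","slot_medium","slot_short"):
    r=spotter.tip_of('wrist',n); print(n,[(round(x['p'],2),np.round(x['position'],1).tolist(),np.round(onz(c,x['position'],.102),3)[:2].tolist()) for x in r])
E
```

```text
clock: 2.55
tcp_pos: [0.5604, -0.2176, 0.3432]
eef_rot: [3.141, 0.0, 1.581]
ft_force: [0.3, -0.6, -0.0]
finger_gap: 1.001
t 2.55 tcp [ 0.5604 -0.2176  0.3432] rpy [3.1412e+00 3.0000e-04 1.5812e+00] f [ 0.3 -0.6 -0. ] gap 1.001 q [-0.43  0.16  0.94 -0.    2.04 -0.44]
slot_long [(0.59, [334.3, 155.5], [0.571, -0.196])]
slot_medium [(0.96, [358.6, 110.2], [0.602, -0.136])]
slot_short [(0.83, [313.4, 201.7], [0.542, -0.264])]
```

View pics/w1.png

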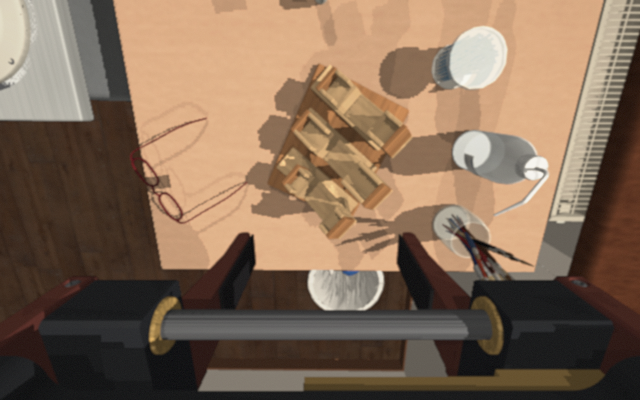

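Run:
```python
import cv2
a=cv2.imread('pics/w1.png')
cv2.imwrite('pics/w1c.png',cv2.resize(a[60:245,265:420],None,fx=3.8*0.85,fy=3.8*.85,interpolation=cv2.INTER_CUBIC))
```

```text
(no output)
```

View pics/w1c.png

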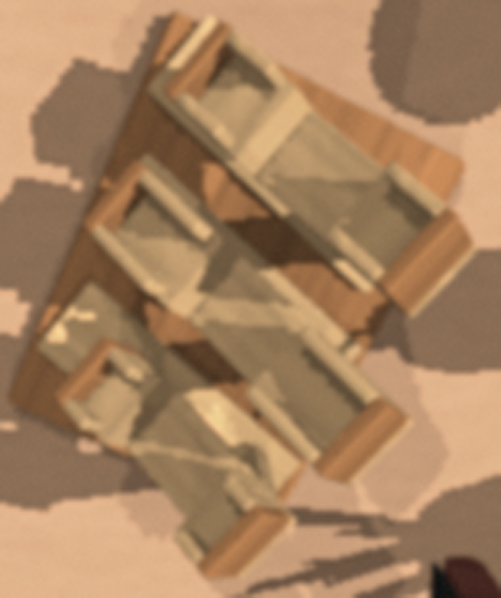

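```bash
cat > rack.py <<'E'
from h import *
LEN={'slot_medium':.125,'slot_long':.150,'slot_short':.100}; OFF={'slot_medium':.07,'slot_long':0,'slot_short':-.07}
def rackR(yaw): return Rn.from_euler('xyz',[0,-np.radians(35),yaw]).as_matrix() # x up slope
def comp(p,n):  # p=(x,y,yaw) centre comp; returns origin,R
    R=rackR(p[2]); return np.array([p[0],p[1],.102])+R[:,1]*OFF[n],R
def segs(n):
    h=LEN[n]/2;S=[]
    for z in (0,.014):
        S+=[((s*h,-.013,z),(s*h,.013,z)) for s in(1,-1)]
        S+=[((s*h,t*.013,z),(s*.034,t*.013,z)) for s in(1,-1) for t in(1,-1)]
    S+=[((s*(h+.008),-.019,.014),(s*(h+.008),.019,.014)) for s in(1,-1)]
    S+=[((s*(h+.008),t*.019,.014),(s*.034,t*.019,.014)) for s in(1,-1) for t in(1,-1)]
    return S
def overlay(im,c,p,f=4,box=None):
    x0,y0,x1,y1=box; a=cv2.resize(im[y0:y1,x0:x1],None,fx=f,fy=f,interpolation=cv2.INTER_CUBIC)
    col={'slot_medium':(255,0,0),'slot_long':(0,255,0),'slot_short':(255,0,255)}
    for n in LEN:
        o,R=comp(p,n)
        for A,B in segs(n):
            q=proj(c,np.array([o+R@np.array(A),o+R@np.array(B)])); q=((q-[x0,y0]+.5)*f*8).astype(int)
            cv2.line(a,tuple(map(int,q[0])),tuple(map(int,q[1])),col[n][::-1],1,cv2.LINE_AA,3)
    return a
E
python3 - <<'E'
from rack import *
c=pickle.load(open('w1.pkl','rb')); im=cv2.imread('pics/w1.png')
cv2.imwrite('pics/ov1.png',overlay(im,c,(.572,-.199,np.radians(-25)),3.2,(265,60,420,245)))
E
```

```text
(no output)
```

View pics/ov1.png

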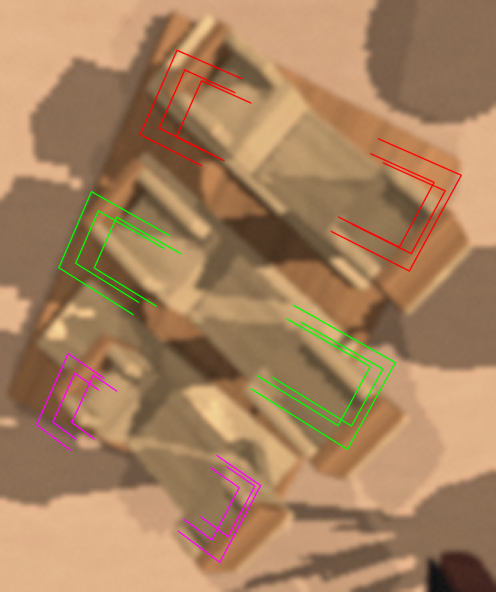

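Run:
```python
import cv2
a=cv2.imread('pics/w1.png')
A=cv2.resize(a[60:165,305:415],None,fx=7,fy=5.6,interpolation=cv2.INTER_CUBIC)
A=cv2.resize(a[60:160,305:415],None,fx=6,fy=6,interpolation=cv2.INTER_CUBIC); cv2.imwrite('pics/w1a.png',cv2.convertScaleAbs(A,alpha=1.4))
B=cv2.resize(a[145:240,270:395],None,fx=6,fy=6,interpolation=cv2.INTER_CUBIC); cv2.imwrite('pics/w1b.png',cv2.convertScaleAbs(B,alpha=1.4))
```

```text
(no output)
```

View pics/w1a.png

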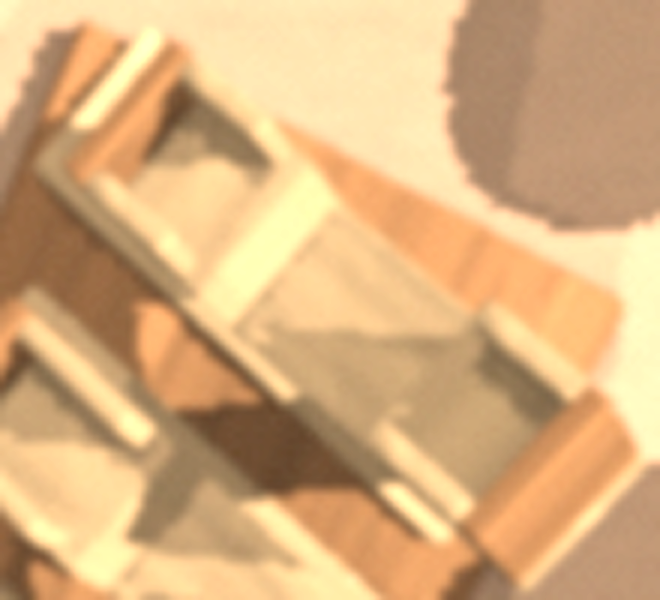

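View pics/w1b.png

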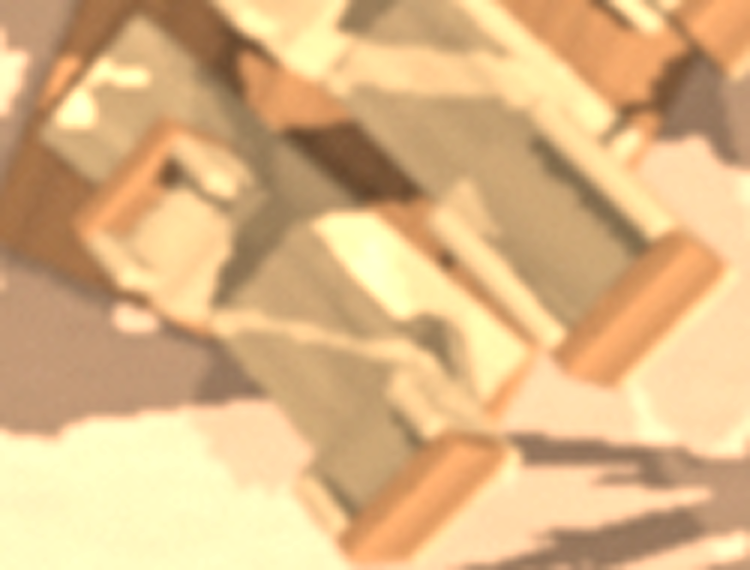

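```bash
cat > fit1.py <<'E'
from rack import *
from scipy.optimize import least_squares
c=pickle.load(open('w1.pkl','rb')); im=cv2.imread('pics/w1.png')
a=lambda u,v:(305+u/6-.5,60+v/6-.5); b=lambda u,v:(270+u/6-.5,145+v/6-.5); o=lambda u,v:(265+u/3.2-.5,60+v/3.2-.5)
m,l,s='slot_medium','slot_long','slot_short'
obs=[]
for n,e,t,px in [(m,1,1,a(585,392)),(m,1,-1,a(468,522)),(m,-1,-1,a(38,165)),(m,-1,1,a(155,30)),(l,1,1,b(675,235)),(l,1,-1,b(558,350)),(s,1,1,b(450,440)),(s,1,-1,b(342,540)),(s,-1,-1,b(80,225)),(s,-1,1,b(175,122)),(l,-1,-1,o(88,222)),(l,-1,1,o(143,157))]:
    obs.append((n,np.array([LEN[n]/2 if e>0 else -LEN[n]/2-.008,t*.019,.014]),px))
def f(p):
    r=[]
    for n,L,px in obs:
        O,R=comp(p,n); O=O+[0,0,p[3]]; r.append(proj(c,O+R@L)[0]-px)
    return np.ravel(r)
for fz in (0,1):
    g=(lambda p:f(p)) if fz else (lambda p:f(list(p)+[0]))
    r=least_squares(g,[.572,-.199,-.6]+([0] if fz else []),loss='soft_l1',x_scale=.01)
    print(r.x,np.degrees(r.x[2]),np.round(r.fun.reshape(-1,2),1).tolist())
    if not fz: cv2.imwrite('pics/ov2.png',overlay(im,c,r.x[:3],3.2,(265,60,420,245)))
E
python3 fit1.py
```

```text
[ 0.57417917 -0.19989886 -0.56379134] -32.30286433402384 [[7.8, -3.4], [8.0, 2.1], [5.8, 12.0], [1.1, 9.9], [0.8, -7.6], [2.5, -2.0], [-7.6, -8.9], [-5.1, -3.4], [-10.2, 3.2], [-13.3, -0.6], [-6.3, 8.2], [-10.2, 6.1]]
[ 0.57823882 -0.20386449 -0.54821579 -0.02669689] -31.410451275331923 [[4.3, -2.1], [6.4, 1.7], [8.2, 15.7], [2.3, 14.9], [0.1, -9.8], [3.3, -5.6], [-4.8, -12.5], [-1.0, -8.1], [-4.2, 2.3], [-8.2, -0.5], [-1.6, 9.9], [-6.5, 9.0]]
```

View pics/ov2.png

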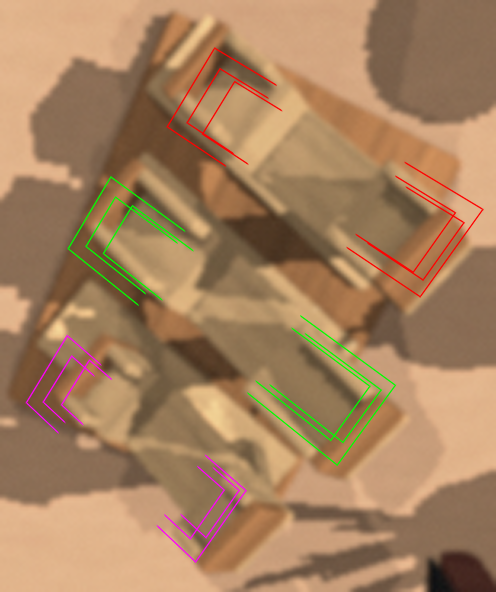

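```bash
cat > fit2.py <<'E'
exec(open('fit1.py').read().split('def f(p)')[0])
OFF.update({k:0 for k in OFF})
def fitn(n,yaw=None,z=.102,sl=None):
    def g(p):
        R=rackR(p[2]); return np.ravel([proj(c,np.array([p[0],p[1],z])+R@L)[0]-px for k,L,px in obs if k==n])
    return least_squares(g,[.572,-.199,-.6],x_scale=.01)
if __name__=='__main__':
  P={}
  for n in LEN:
    for z in (.08,.102,.12):
        r=fitn(n,z=z); print(n,z,np.round(r.x,4),np.degrees(r.x[2]).round(1),np.round(r.fun,1))
        if z==.102:P[n]=r.x
  print(np.linalg.norm((P[m]-P[l])[:2]),np.linalg.norm((P[s]-P[l])[:2]))
E
python3 fit2.py
```

```text
slot_medium 0.08 [ 0.6063 -0.1354 -0.6996] -40.1 [-2.4 -3.5 -3.9 -1.9  4.8  2.2  2.4  3.2]
slot_medium 0.102 [ 0.6038 -0.1354 -0.7   ] -40.1 [-0.1 -2.6 -2.9  0.3  2.5  1.3  0.9  1.1]
slot_medium 0.12 [ 0.6016 -0.1355 -0.7003] -40.1 [ 2.  -1.8 -2.   2.3  0.3  0.4 -0.5 -0.8]
slot_long 0.08 [ 0.5795 -0.203  -0.7347] -42.1 [-1.1 -2.2 -2.  -1.   2.2  0.9  1.4  2.3]
slot_long 0.102 [ 0.5782 -0.1993 -0.7314] -41.9 [ 1.3 -0.9 -0.8  1.5 -0.3 -0.4 -0.4 -0.1]
slot_long 0.12 [ 0.5772 -0.1963 -0.7284] -41.7 [ 3.6  0.3  0.3  3.8 -2.6 -1.6 -2.  -2.3]
slot_short 0.08 [ 0.5479 -0.2709 -0.7356] -42.1 [-1.1 -1.8 -1.3 -0.3  1.3  1.2  1.3  0.9]
slot_short 0.102 [ 0.5487 -0.2638 -0.7292] -41.8 [ 0.6 -1.1 -0.6  1.6 -0.4  0.5  0.3 -0.9]
slot_short 0.12 [ 0.5493 -0.258  -0.7233] -41.4 [ 2.2 -0.4  0.1  3.3 -2.  -0.2 -0.7 -2.5]
0.06883160644219521 0.07092357334301584
```

Run:
```python
from h import *
plan([.598,.295,.17],down(np.radians(144)),12)
```

```text
[{"x":0.043,"y":0.003,"z":0.014,"ax":0,"ay":0,"az":-0.078,"fingers":1},{"x":0.042,"y":0.007,"z":0.015,"ax":0,"ay":0,"az":-0.078,"fingers":1},{"x":0.042,"y":0.01,"z":0.014,"ax":0,"ay":0,"az":-0.078,"fingers":1},{"x":0.041,"y":0.014,"z":0.014,"ax":0,"ay":0,"az":-0.078,"fingers":1},{"x":0.039,"y":0.016,"z":0.015,"ax":0,"ay":0,"az":-0.078,"fingers":1},{"x":0.038,"y":0.02,"z":0.014,"ax":0,"ay":0,"az":-0.078,"fingers":1},{"x":0.037,"y":0.022,"z":0.014,"ax":0,"ay":0,"az":-0.078,"fingers":1},{"x":0.035,"y":0.025,"z":0.015,"ax":0,"ay":0,"az":-0.078,"fingers":1},{"x":0.032,"y":0.028,"z":0.014,"ax":0,"ay":0,"az":-0.078,"fingers":1},{"x":0.031,"y":0.03,"z":0.014,"ax":0,"ay":0,"az":-0.078,"fingers":1},{"x":0.028,"y":0.033,"z":0.015,"ax":0,"ay":0,"az":-0.078,"fingers":1},{"x":0.025,"y":0.035,"z":0.014,"ax":-0.001,"ay":0,"az":-0.078,"fingers":1}]
end [0.5984 0.2953 0.1702] [ 3.1411e+00 -4.0000e-04  2.5136e+00]
```

```bash
python3 -m handwheel '[{"x":0.043,"y":0.003,"z":0.014,"ax":0,"ay":0,"az":-0.078,"fingers":1},{"x":0.042,"y":0.007,"z":0.015,"ax":0,"ay":0,"az":-0.078,"fingers":1},{"x":0.042,"y":0.01,"z":0.014,"ax":0,"ay":0,"az":-0.078,"fingers":1},{"x":0.041,"y":0.014,"z":0.014,"ax":0,"ay":0,"az":-0.078,"fingers":1},{"x":0.039,"y":0.016,"z":0.015,"ax":0,"ay":0,"az":-0.078,"fingers":1},{"x":0.038,"y":0.02,"z":0.014,"ax":0,"ay":0,"az":-0.078,"fingers":1}]' | tail -5
python3 - <<'E'
from h import *
c,im=snap('wrist','w2'); pickle.dump(c,open('w2.pkl','wb'))
E
python3 -m handwheel '[{"x":0.037,"y":0.022,"z":0.014,"ax":0,"ay":0,"az":-0.078,"fingers":1},{"x":0.035,"y":0.025,"z":0.015,"ax":0,"ay":0,"az":-0.078,"fingers":1},{"x":0.032,"y":0.028,"z":0.014,"ax":0,"ay":0,"az":-0.078,"fingers":1},{"x":0.031,"y":0.03,"z":0.014,"ax":0,"ay":0,"az":-0.078,"fingers":1},{"x":0.028,"y":0.033,"z":0.015,"ax":0,"ay":0,"az":-0.078,"fingers":1},{"x":0.025,"y":0.035,"z":0.014,"ax":0,"ay":0,"az":-0.078,"fingers":1},{"x":0,"y":0,"z":0,"ax":0,"ay":0,"az":0,"fingers":1}]' | tail -5
python3 - <<'E'
from h import *
c,im=snap('wrist','w3'); pickle.dump(c,open('w3.pkl','wb'));st()
r=spotter.tip_of('wrist','bar_long_centre'); print([(round(x['p'],2),np.round(x['position'],1).tolist(),np.round(onz(c,x['position'],.009),3)[:2].tolist()) for x in r])
r=spotter.silhouettes('wrist','bar_long_centre')
for x in r:
    print(x['p'],x['position'],x['pixels'].sum())
pickle.dump(r,open('w3s.pkl','wb'))
E
```

```text
clock: 3.35
tcp_pos: [0.5784, 0.0372, 0.256]
eef_rot: [-3.141, 0.0, 2.044]
ft_force: [0.0, 0.4, 0.2]
finger_gap: 0.999
clock: 4.1
tcp_pos: [0.597, 0.2971, 0.1664]
eef_rot: [-3.137, -0.004, 2.517]
ft_force: [-1.0, -0.5, -0.7]
finger_gap: 1.001
t 4.15 tcp [0.5977 0.2948 0.1681] rpy [-3.1379e+00 -1.9000e-03  2.5129e+00] f [ 0.3  0.3 -1.2] gap 0.996 q [ 0.41  0.27  1.12 -0.    1.75 -0.53]
[(0.96, [323.8, 182.1], [0.592, 0.298]), (0.4, [136.6, 273.4], [0.55, 0.039])]
0.84 [324.0, 180.5] 1904
0.64 [133.9, 275.0] 194
```

View pics/w2.png

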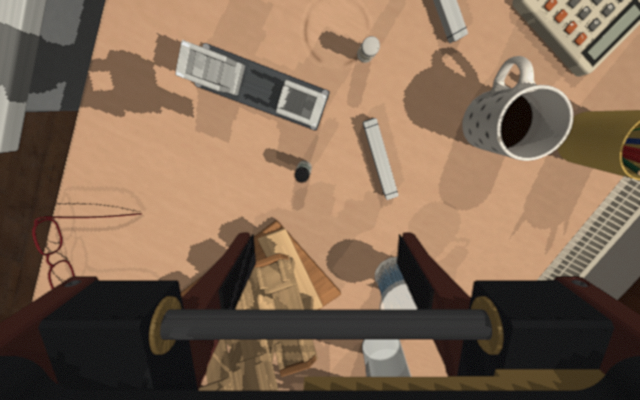

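View pics/w3.png

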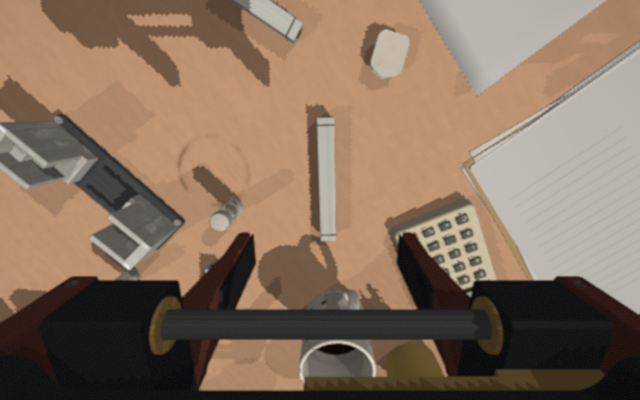

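```bash
cat > bar.py <<'E'
from h import *
from scipy.optimize import minimize
BL={'bar_long_centre':.140,'bar_medium_centre':.115,'bar_short_centre':.09}
def corners(p,L):
    c,s=np.cos(p[2]),np.sin(p[2]); B=np.array([[a*L/2,b*.009,z] for a in(-1,1) for b in(-1,1) for z in(0,.018)])
    return B@np.array([[c,s,0],[-s,c,0],[0,0,1]])+[p[0],p[1],0]
def fitbar(c,mask,L,p0):
    S=4; M=cv2.resize(mask.astype(np.uint8),None,fx=S,fy=S,interpolation=cv2.INTER_LINEAR)
    def cost(p):
        q=(proj(c,corners(p,L))+.5)*S; h=cv2.convexHull(np.round(q).astype(np.int32)); Z=np.zeros_like(M); cv2.fillConvexPoly(Z,h,1)
        i=(Z&M).sum(); return 1-i/((Z|M).sum())
    best=minimize(cost,p0,method='Nelder-Mead',options=dict(initial_simplex=np.array([p0]+[np.array(p0)+d for d in np.diag([.006,.006,.08])]),xatol=1e-5,fatol=1e-5))
    return best.x,best.fun
def drawbar(im,c,p,L,box,f):
    x0,y0,x1,y1=box; a=cv2.resize(im[y0:y1,x0:x1],None,fx=f,fy=f,interpolation=cv2.INTER_CUBIC)
    K=corners(p,L);q=((proj(c,K)-[x0,y0]+.5)*f).astype(int)
    for i in range(8):
        for j in range(i):
            if bin(i^j).count('1')==1: cv2.line(a,tuple(map(int,q[i])),tuple(map(int,q[j])),(0,0,255),1,cv2.LINE_AA)
    return a
E
python3 - <<'E'
from bar import *
c=pickle.load(open('w3.pkl','rb'));m=pickle.load(open('w3s.pkl','rb'))[0]['pixels']; im=cv2.imread('pics/w3.png')
p,e=fitbar(c,m,.14,[.593,.298,np.radians(-37)]); print(p,np.degrees(p[2]),e)
cv2.imwrite('pics/b3.png',drawbar(im,c,p,.14,(260,90,400,260),3.5))
E
```

```text
[ 0.59290689  0.30031378 -0.60605533] -34.72441239856062 0.10052305657428007
```

View pics/b3.png

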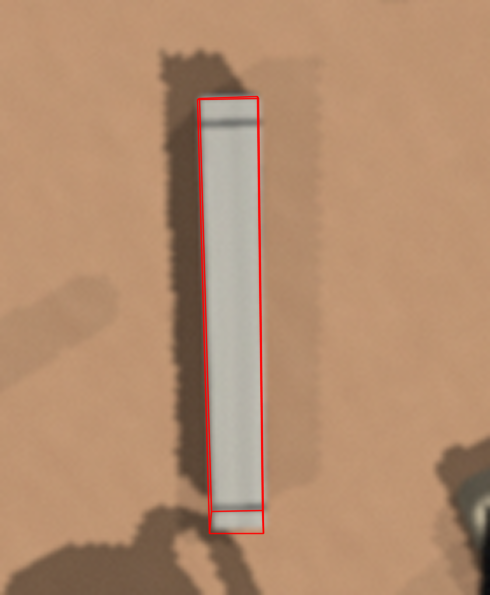

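Candidates in the top view are the bar at (273,202), about 137 mm; the bar at (344,185), about 112 mm; and the bar at (257,260), about 83 mm. For the gauge they are silver (342,245) and blue (180,257), which is excluded. The two low-confidence hits on the rack are false. The crop confirms that the 140 mm wireframe fits the bar at (325,180) in the wrist view. I'll pick that one.

Run:
```python
from h import *
st(); plan([.593,.300,.005],down(np.radians(145.3)),7,fingers=0)
```

```text
t 4.25 tcp [0.5988 0.2928 0.1709] rpy [-3.1409e+00  6.0000e-04  2.5098e+00] f [ 0.5 -0.6  0.9] gap 1.002 q [ 0.4   0.27  1.12 -0.    1.75 -0.53]
[{"x":0.001,"y":0,"z":0.024,"ax":0,"ay":0,"az":-0.004,"fingers":0},{"x":0.002,"y":0.001,"z":0.023,"ax":0,"ay":0,"az":-0.003,"fingers":0},{"x":0.001,"y":0,"z":0.024,"ax":0,"ay":0,"az":-0.004,"fingers":0},{"x":0.001,"y":0,"z":0.024,"ax":0,"ay":0,"az":-0.004,"fingers":0},{"x":0.001,"y":0.001,"z":0.023,"ax":0,"ay":0,"az":-0.004,"fingers":0},{"x":0.002,"y":0,"z":0.024,"ax":-0.001,"ay":0.001,"az":-0.003,"fingers":0},{"x":0.001,"y":0.001,"z":0.024,"ax":0,"ay":0,"az":-0.004,"fingers":0}]
end [0.5933 0.3004 0.0048] [ 3.1413e+00 -4.0000e-04  2.5358e+00]
```

```bash
python3 -m handwheel '[{"x":0.001,"y":0,"z":0.035,"ax":0,"ay":0,"az":-0.008,"fingers":0},{"x":0.002,"y":0.001,"z":0.035,"ax":0,"ay":0,"az":-0.008,"fingers":0},{"x":0.003,"y":0,"z":0.035,"ax":0,"ay":0,"az":-0.008,"fingers":0},{"x":0.002,"y":0.001,"z":0.025,"ax":0,"ay":0,"az":-0.002,"fingers":0},{"x":0.001,"y":0,"z":0.012,"ax":0,"ay":0,"az":0,"fingers":0},{"x":0,"y":0,"z":0,"ax":0,"ay":0,"az":0,"fingers":0}]' | tail -5
python3 - <<'E'
from h import *
st(); plan([.593,.300,.005],down(np.radians(145.3)),2,fingers=0)
E
```

```text
clock: 4.85
tcp_pos: [0.5919, 0.2995, 0.0277]
eef_rot: [-3.14, -0.001, 2.536]
ft_force: [-0.2, -0.9, -0.5]
finger_gap: 0.516
t 4.85 tcp [0.5919 0.2995 0.0277] rpy [-3.1395e+00 -9.0000e-04  2.5361e+00] f [-0.2 -0.9 -0.5] gap 0.516 q [ 0.42  0.31  1.33 -0.    1.5  -0.55]
[{"x":0,"y":0.001,"z":0.011,"ax":-0.001,"ay":0,"az":0,"fingers":0},{"x":-0.001,"y":0,"z":0.012,"ax":-0.001,"ay":-0.001,"az":0,"fingers":0}]
end [0.5933 0.2998 0.0047] [-3.1415e+00  1.0000e-04  2.5361e+00]
```

```bash
python3 -m handwheel '[{"x":-0.001,"y":0.001,"z":0.012,"ax":0,"ay":0,"az":0,"fingers":0},{"x":0,"y":0,"z":0.010,"ax":0,"ay":0,"az":0,"fingers":0},{"x":0,"y":0,"z":0,"ax":0,"ay":0,"az":0,"fingers":-1},{"x":0,"y":0,"z":0,"ax":0,"ay":0,"az":0,"fingers":-1},{"x":0,"y":0,"z":0,"ax":0,"ay":0,"az":0,"fingers":-1},{"x":0,"y":0,"z":0,"ax":0,"ay":0,"az":0,"fingers":-1}]' 40 | tail -5
python3 - <<'E'
from bar import *
st()
# gauge candidates from w2
E
python3 - <<'E'
import cv2
a=cv2.imread('pics/w2.png'); A=cv2.resize(a[25:145,165:345],None,fx=4.4,fy=4.4,interpolation=cv2.INTER_CUBIC); cv2.imwrite('pics/w2g.png',cv2.convertScaleAbs(A,alpha=1.3))
E
```

```text
clock: 5.45
tcp_pos: [0.5939, 0.302, 0.0073]
eef_rot: [3.141, 0.001, 2.539]
ft_force: [-1.9, -0.2, 0.4]
finger_gap: 0.198
t 5.45 tcp [0.5939 0.302  0.0073] rpy [3.1409e+00 6.0000e-04 2.5389e+00] f [-1.9 -0.2  0.4] gap 0.198 q [ 0.42  0.33  1.35 -0.    1.47 -0.55]
```

View pics/w2g.png

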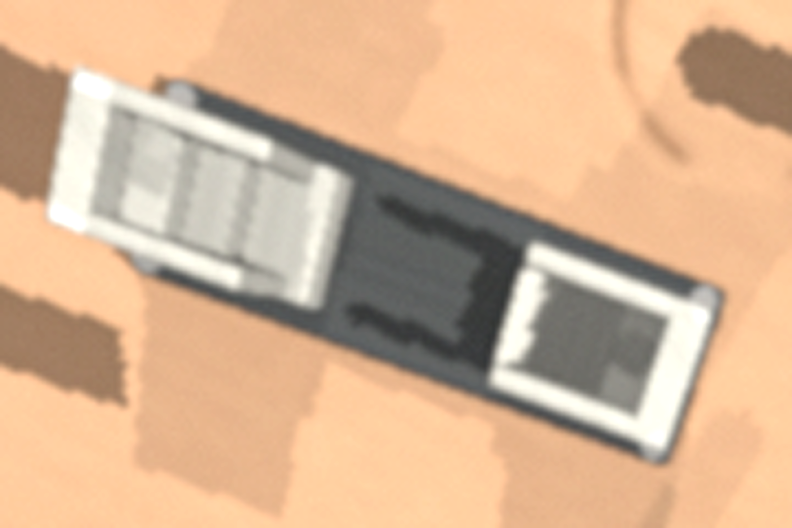

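```bash
cat > gauge.py <<'E'
from h import *
from scipy.optimize import least_squares
c=pickle.load(open('w2.pkl','rb')); im=cv2.imread('pics/w2.png')
g=lambda u,v:np.array((165+u/4.4-.5,25+v/4.4-.5))
obs=[('b',1,1,g(722,290)),('b',1,-1,g(664,462)),('b',-1,1,g(160,80)),('r',-1,1,g(76,68)),('r',-1,-1,g(50,218)),('r',1,1,g(715,312)),('r',1,-1,g(655,452)),]
def W(p,P): 
    C,S=np.cos(p[2]),np.sin(p[2]); P=np.atleast_2d(P); return P@np.array([[C,S,0],[-S,C,0],[0,0,1]])+[p[0],p[1],0]
def f(p):
    r=[]
    for k,a,b,px in obs:
        L=[a*.086,b*.028,.008] if k=='b' else [a*p[3],b*p[4],.064]
        r.append(proj(c,W(p,L))[0]-px)
    return np.ravel(r)
if __name__=='__main__':
    r=least_squares(f,[.46,.085,.1,.08,.017],x_scale=[.01,.01,.1,.01,.01]); p=r.x; print(p,np.degrees(p[2]),np.round(r.fun.reshape(-1,2),1).tolist())
    F=4.4; A=cv2.resize(im[25:145,165:345],None,fx=F,fy=F,interpolation=cv2.INTER_CUBIC)
    def dr(pts,col,cl=True):
        q=((proj(c,W(p,pts))-[165,25]+.5)*F).astype(np.int32); cv2.polylines(A,[q.reshape(-1,1,2)],cl,col,1,cv2.LINE_AA)
    rect=lambda a,b,z,x0=None:[[x0 if x0 is not None else -a,-b,z],[a,-b,z],[a,b,z],[x0 if x0 is not None else -a,b,z]]
    dr(rect(.086,.028,.008),(0,0,255)); dr(rect(p[3],p[4],.064),(0,255,0))
    for h,z in ((.049,.024),(.0615,.036),(.074,.048)):
        for s in(1,-1): dr([[s*h,-.013,z],[s*h,.013,z]],(255,0,0),False)
    dr(rect(.074,.013,.064),(255,0,255))
    cv2.imwrite('pics/gfit.png',A)
E
python3 gauge.py
```

```text
[0.4528269  0.09542524 0.12725054 0.08309025 0.01871414] 7.290918763049769 [[1.2, 0.1], [0.4, 1.8], [0.8, -1.4], [-0.3, 0.0], [-1.0, 1.0], [-1.8, -0.5], [1.2, -0.7]]
```

View pics/gfit.png

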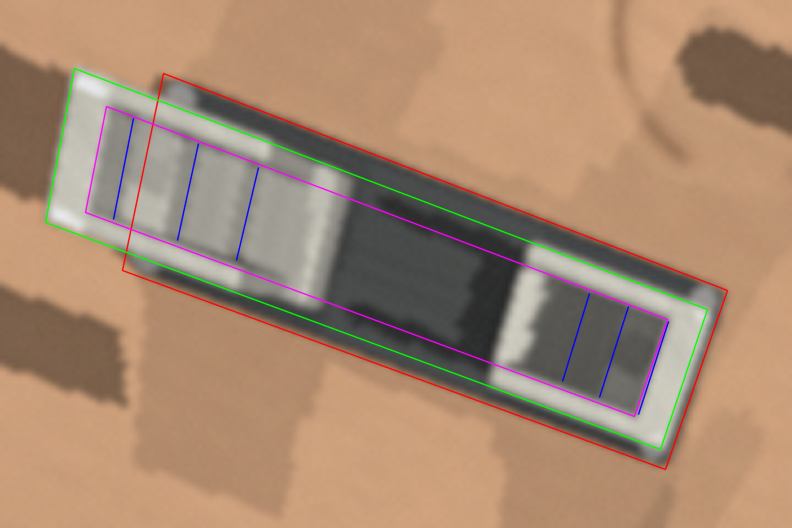

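Run:
```python
from h import *
P,R=plan([.593,.300,.14],down(2.6),4,fingers=-1)
plan([.4528,.0954,.13],down(np.radians(187.3)),7,fingers=-1,start=(P,R))
```

```text
[{"x":0,"y":-0.001,"z":-0.033,"ax":0,"ay":0,"az":-0.015,"fingers":-1},{"x":0,"y":0,"z":-0.033,"ax":0,"ay":0,"az":-0.016,"fingers":-1},{"x":0,"y":-0.001,"z":-0.033,"ax":0,"ay":0,"az":-0.015,"fingers":-1},{"x":0,"y":0,"z":-0.034,"ax":0.001,"ay":0.001,"az":-0.015,"fingers":-1}]
end [0.5927 0.3003 0.1403] [-3.1412e+00 -4.0000e-04  2.5999e+00]
[{"x":0.002,"y":-0.035,"z":0.001,"ax":0,"ay":0,"az":-0.096,"fingers":-1},{"x":0.005,"y":-0.035,"z":0.002,"ax":0,"ay":0,"az":-0.095,"fingers":-1},{"x":0.009,"y":-0.035,"z":0.001,"ax":0,"ay":0,"az":-0.096,"fingers":-1},{"x":0.012,"y":-0.033,"z":0.002,"ax":0,"ay":0,"az":-0.095,"fingers":-1},{"x":0.015,"y":-0.032,"z":0.001,"ax":0,"ay":0,"az":-0.096,"fingers":-1},{"x":0.018,"y":-0.031,"z":0.002,"ax":0,"ay":0,"az":-0.096,"fingers":-1},{"x":0.021,"y":-0.028,"z":0.001,"ax":0,"ay":-0.001,"az":-0.095,"fingers":-1}]
end [0.453  0.0956 0.1304] [-3.1415e+00  4.0000e-04 -3.0143e+00]
```

```bash
python3 -m handwheel '[{"x":0,"y":-0.001,"z":-0.033,"ax":0,"ay":0,"az":-0.015,"fingers":-1},{"x":0,"y":0,"z":-0.033,"ax":0,"ay":0,"az":-0.016,"fingers":-1},{"x":0,"y":-0.001,"z":-0.033,"ax":0,"ay":0,"az":-0.015,"fingers":-1},{"x":0,"y":0,"z":-0.034,"ax":0.001,"ay":0.001,"az":-0.015,"fingers":-1},{"x":0.002,"y":-0.035,"z":0.001,"ax":0,"ay":0,"az":-0.096,"fingers":-1},{"x":0.005,"y":-0.035,"z":0.002,"ax":0,"ay":0,"az":-0.095,"fingers":-1},{"x":0.009,"y":-0.035,"z":0.001,"ax":0,"ay":0,"az":-0.096,"fingers":-1},{"x":0.012,"y":-0.033,"z":0.002,"ax":0,"ay":0,"az":-0.095,"fingers":-1},{"x":0.015,"y":-0.032,"z":0.001,"ax":0,"ay":0,"az":-0.096,"fingers":-1},{"x":0.018,"y":-0.031,"z":0.002,"ax":0,"ay":0,"az":-0.096,"fingers":-1},{"x":0.021,"y":-0.028,"z":0.001,"ax":0,"ay":-0.001,"az":-0.095,"fingers":-1},{"x":0,"y":0,"z":0,"ax":0,"ay":0,"az":0,"fingers":-1}]' | tail -5
python3 - <<'E'
from h import *
c,im=snap('wrist','w4'); pickle.dump(c,open('w4.pkl','wb'));st()
E
```

```text
clock: 6.65
tcp_pos: [0.4512, 0.0931, 0.13]
eef_rot: [-3.14, -0.0, -3.015]
ft_force: [0.8, 0.6, -0.7]
finger_gap: 0.2
t 6.7 tcp [0.4523 0.0945 0.1303] rpy [-3.1414e+00  9.0000e-04 -3.0169e+00] f [ 0.3  0.5 -0.6] gap 0.201 q [ 0.13 -0.29  1.75 -0.    1.68 -1.56]
```

View pics/w4.png

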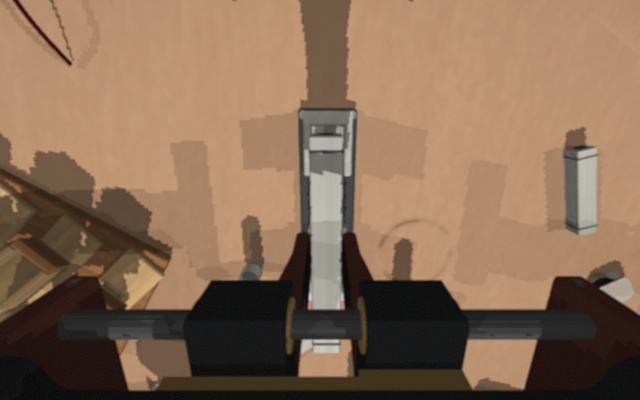

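```bash
cat > ov.py <<'E'
import sys
from h import *
def draw(name,c,T,p,L,box,F,out,dz=-.003,G=True,dx=0):
    from gauge import W
    im=cv2.imread(f'pics/{name}.png');x0,y0,x1,y1=box
    A=cv2.resize(im[y0:y1,x0:x1],None,fx=F,fy=F,interpolation=cv2.INTER_CUBIC)
    def dr(P,col,cl=True):
        q=((proj(c,P)-[x0,y0]+.5)*F).astype(np.int32); cv2.polylines(A,[q.reshape(-1,1,2)],cl,col,1,cv2.LINE_AA)
    rect=lambda a,b,z:[[-a,-b,z],[a,-b,z],[a,b,z],[-a,b,z]]
    if G:
        dr(W(p,rect(.086,.028,.008)),(0,0,255)); dr(W(p,rect(.083,.0187,.064)),(0,255,0)); dr(W(p,rect(.074,.013,.064)),(255,0,255)); 
    if L:
        P,R=T
        for z in (.009,-.009): dr(P+R.apply(np.array(rect(L/2,.009,dz+z))+[dx,0,0]),(255,255,0))
    cv2.imwrite(f'pics/{out}.png',A)
E
python3 - <<'E'
from ov import *
c=pickle.load(open('w4.pkl','rb'))
# tool pose from cam model
K,R,t=c; 
Rct=np.array([[-.001,-.954,-.301],[1,-.001,0],[0,-.301,.954]]) # cam axes in tool
Rt=Rn.from_matrix(R.T@Rct.T); P=-R.T@t-Rt.apply([.08268,-.0015,-.16177]); print(P,Rt.as_euler('xyz'))
draw('w4',c,(P,Rt),[.4528,.0954,np.radians(7.3)],.14,(230,80,430,270),3,'ov4')
E
```

```text
[0.44989186 0.09592749 0.12996246] [-3.14043658e+00 -1.05804829e-03 -3.01433106e+00]
```

View pics/ov4.png

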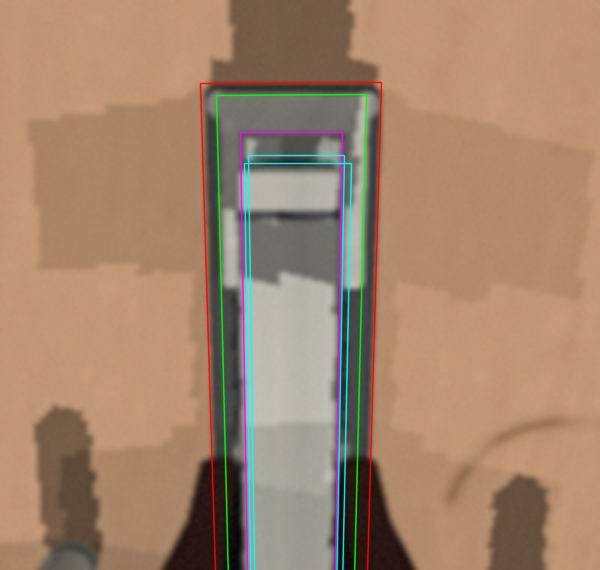

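```bash
python3 -m handwheel '[{"x":0,"y":0.001,"z":0.02,"ax":0,"ay":0,"az":0,"fingers":-1},{"x":0,"y":0,"z":0.03,"ax":0,"ay":0,"az":0,"fingers":-1},{"x":0,"y":0,"z":0.015,"ax":0,"ay":0,"az":0,"fingers":-1},{"x":0,"y":0,"z":0.006,"ax":0,"ay":0,"az":0,"fingers":-1},{"x":0,"y":0,"z":0,"ax":0,"ay":0,"az":0,"fingers":-1}]' | tail -5
python3 - <<'E'
from h import *
c,im=snap('wrist','w5'); st()
cv2.imwrite('pics/w5.png',cv2.resize(cv2.imread('pics/w5.png')[70:300,220:440],None,fx=2.6,fy=2.6,interpolation=cv2.INTER_CUBIC))
E
```

```text
clock: 7.2
tcp_pos: [0.4524, 0.0968, 0.0583]
eef_rot: [-3.141, -0.002, -3.014]
ft_force: [0.6, 0.6, -1.5]
finger_gap: 0.201
t 7.25 tcp [0.453  0.0968 0.0594] rpy [-3.1415e+00 -2.0000e-04 -3.0143e+00] f [0.  0.7 0.1] gap 0.2 q [ 0.14 -0.26  1.85 -0.    1.55 -1.56]
```

View pics/w5.png

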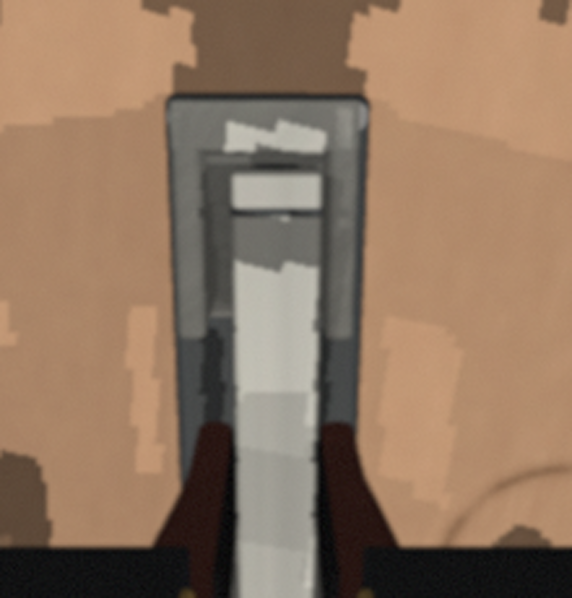

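```bash
python3 -m handwheel '[{"x":0,"y":-0.002,"z":0.002,"ax":0,"ay":0,"az":0,"fingers":-1},{"x":0,"y":0,"z":0.002,"ax":0,"ay":0,"az":0,"fingers":-1},{"x":0,"y":0,"z":0.001,"ax":0,"ay":0,"az":0,"fingers":-1},{"x":0,"y":0,"z":0,"ax":0,"ay":0,"az":0,"fingers":-1}]' | tail -5
```

```text
clock: 7.65
tcp_pos: [0.4535, 0.0944, 0.0553]
eef_rot: [-3.141, 0.002, -3.015]
ft_force: [-2.5, 0.1, 4.4]
finger_gap: 0.199
```

```bash
python3 -m handwheel '[{"x":0,"y":0,"z":0.001,"ax":0,"ay":0,"az":0,"fingers":-1},{"x":0,"y":0,"z":0,"ax":0,"ay":0,"az":0,"fingers":-1}]' | tail -5
python3 - <<'E'
from h import *
c,im=snap('wrist','w6');c,im=snap('scene','s6'); st()
cv2.imwrite('pics/s6c.png',cv2.resize(cv2.imread('pics/s6.png')[170:260,300:420],None,fx=6,fy=6,interpolation=cv2.INTER_CUBIC))
E
```

```text
clock: 7.85
tcp_pos: [0.4536, 0.0944, 0.0553]
eef_rot: [-3.141, 0.002, -3.014]
ft_force: [-4.4, -1.3, 10.0]
finger_gap: 0.199
t 7.95 tcp [0.4536 0.0944 0.0553] rpy [-3.1412e+00  2.0000e-03 -3.0145e+00] f [-4.1 -0.7 10.4] gap 0.199 q [ 0.13 -0.26  1.86 -0.    1.54 -1.57]
```

View pics/s6c.png

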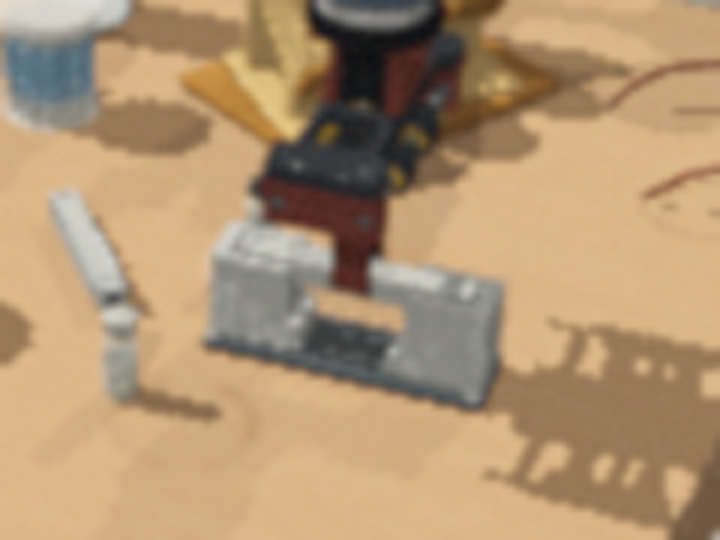

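```bash
python3 -m handwheel '[{"x":0,"y":0,"z":0,"ax":0,"ay":0,"az":0,"fingers":-0.4},{"x":0,"y":0,"z":0,"ax":0,"ay":0,"az":0,"fingers":-0.4},{"x":0,"y":0,"z":0,"ax":0,"ay":0,"az":0,"fingers":-0.4}]' | tail -5
python3 - <<'E'
from h import *
c,im=snap('wrist','w7');pickle.dump(c,open('w7.pkl','wb')); st()
cv2.imwrite('pics/w7c.png',cv2.resize(cv2.imread('pics/w7.png')[70:300,220:440],None,fx=2.6,fy=2.6,interpolation=cv2.INTER_CUBIC))
E
python3 -m handwheel '[{"x":0,"y":0,"z":0,"ax":0,"ay":0,"az":0,"fingers":-1},{"x":0,"y":0,"z":0,"ax":0,"ay":0,"az":0,"fingers":-1},{"x":0,"y":0,"z":0,"ax":0,"ay":0,"az":0,"fingers":-1}]' 40 | tail -5
```

```text
clock: 8.25
tcp_pos: [0.4528, 0.0944, 0.0526]
eef_rot: [-3.141, -0.001, -3.014]
ft_force: [-0.1, 0.8, 0.5]
finger_gap: 0.299
t 8.3 tcp [0.4527 0.0944 0.0525] rpy [-3.1414e+00 -9.0000e-04 -3.0145e+00] f [-0.2 -0.1  0.5] gap 0.299 q [ 0.13 -0.25  1.86 -0.    1.54 -1.57]
clock: 8.6
tcp_pos: [0.4527, 0.0944, 0.0526]
eef_rot: [-3.141, -0.001, -3.014]
ft_force: [0.3, 0.5, -1.2]
finger_gap: 0.2
```

View pics/w7c.png

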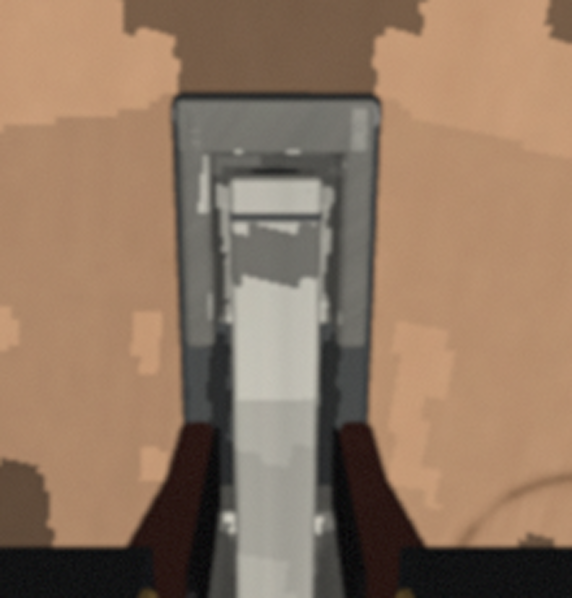

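```bash
cat >> h.py <<'E'
SL={'long':(.5782,-.1993),'medium':(.6038,-.1354),'short':(.5487,-.2638)}; SYAW=np.radians(-41.5)
def slotpose(n,h,yaw=None,dx=0,dy=0,xy=None):
    """tool pose: TCP at height h above floor along n, shifted dx along tool x (downhill), dy tool y"""
    yw=SYAW if yaw is None else yaw; c,s=np.cos(yw),np.sin(yw); a=np.radians(35)
    u=np.array([np.cos(a)*c,np.cos(a)*s,np.sin(a)]); nn=np.array([-np.sin(a)*c,-np.sin(a)*s,np.cos(a)])
    x=-u; z=-nn; y=np.cross(z,x); R=Rn.from_matrix(np.column_stack([x,y,z]))
    return np.array([*(xy or SL[n]),.102])+nn*h+x*dx+y*dy,R
E
python3 - <<'E'
from h import *
P,R=tcp(); P1,R1=plan(P+[0,0,.105],R,3,fingers=-1)
P2,R2=slotpose('long',.0746)
print(P2)
plan(P2,R2,9,fingers=-1,start=(P1,R1))
E
```

```text
[{"x":0,"y":0,"z":-0.035,"ax":0,"ay":0,"az":0,"fingers":-1},{"x":0,"y":0,"z":-0.035,"ax":0,"ay":0,"az":0,"fingers":-1},{"x":0,"y":0,"z":-0.035,"ax":0,"ay":0,"az":0,"fingers":-1}]
end [0.4528 0.0945 0.1576] [-3.1414e+00 -9.0000e-04 -3.0143e+00]
[ 0.54615308 -0.17094728  0.16310874]
[{"x":-0.007,"y":-0.031,"z":-0.001,"ax":0.029,"ay":-0.064,"az":0.092,"fingers":-1},{"x":-0.009,"y":-0.029,"z":0.001,"ax":0.029,"ay":-0.064,"az":0.091,"fingers":-1},{"x":-0.012,"y":-0.029,"z":0.002,"ax":0.029,"ay":-0.063,"az":0.092,"fingers":-1},{"x":-0.014,"y":-0.028,"z":0.004,"ax":0.028,"ay":-0.064,"az":0.091,"fingers":-1},{"x":-0.016,"y":-0.026,"z":0.006,"ax":0.029,"ay":-0.064,"az":0.092,"fingers":-1},{"x":-0.019,"y":-0.024,"z":0.008,"ax":0.029,"ay":-0.063,"az":0.092,"fingers":-1},{"x":-0.02,"y":-0.022,"z":0.009,"ax":0.029,"ay":-0.064,"az":0.091,"fingers":-1},{"x":-0.021,"y":-0.02,"z":0.011,"ax":0.029,"ay":-0.064,"az":0.092,"fingers":-1},{"x":-0.022,"y":-0.018,"z":0.014,"ax":0.028,"ay":-0.064,"az":0.092,"fingers":-1}]
end [ 0.5464 -0.1712  0.1627] [3.1409 0.6111 2.4168]
```

```bash
python3 -m handwheel '[{"x":0,"y":0,"z":-0.03,"ax":0,"ay":0,"az":0,"fingers":-1},{"x":0,"y":0,"z":-0.04,"ax":0,"ay":0,"az":0,"fingers":-1},{"x":0,"y":0,"z":-0.035,"ax":0,"ay":0,"az":0,"fingers":-1},{"x":-0.007,"y":-0.031,"z":-0.001,"ax":0.029,"ay":-0.064,"az":0.092,"fingers":-1},{"x":-0.009,"y":-0.029,"z":0.001,"ax":0.029,"ay":-0.064,"az":0.091,"fingers":-1},{"x":-0.012,"y":-0.029,"z":0.002,"ax":0.029,"ay":-0.063,"az":0.092,"fingers":-1},{"x":-0.014,"y":-0.028,"z":0.004,"ax":0.028,"ay":-0.064,"az":0.091,"fingers":-1},{"x":-0.016,"y":-0.026,"z":0.006,"ax":0.029,"ay":-0.064,"az":0.092,"fingers":-1},{"x":-0.019,"y":-0.024,"z":0.008,"ax":0.029,"ay":-0.063,"az":0.092,"fingers":-1},{"x":-0.02,"y":-0.022,"z":0.009,"ax":0.029,"ay":-0.064,"az":0.091,"fingers":-1},{"x":-0.021,"y":-0.02,"z":0.011,"ax":0.029,"ay":-0.064,"az":0.092,"fingers":-1},{"x":-0.022,"y":-0.018,"z":0.014,"ax":0.028,"ay":-0.064,"az":0.092,"fingers":-1}]' | tail -5
python3 -m handwheel '[{"x":0,"y":0,"z":0,"ax":0,"ay":0,"az":0,"fingers":-1}]' | tail -5
python3 - <<'E'
from h import *
c,im=snap('wrist','w8');pickle.dump(c,open('w8.pkl','wb')); st()
E
```

```text
clock: 9.8
tcp_pos: [0.5464, -0.1723, 0.163]
eef_rot: [3.139, 0.614, 2.412]
ft_force: [0.3, 0.0, -0.7]
finger_gap: 0.204
clock: 9.9
tcp_pos: [0.5455, -0.1726, 0.1608]
eef_rot: [-3.141, 0.61, 2.414]
ft_force: [-0.9, 0.3, -1.4]
finger_gap: 0.201
t 9.95 tcp [ 0.5455 -0.1714  0.1613] rpy [-3.1408  0.6082  2.417 ] f [-0.8  0.3 -2. ] gap 0.197 q [-0.18 -0.47  1.94 -0.33  1.15 -0.97]
```

View pics/w8.png

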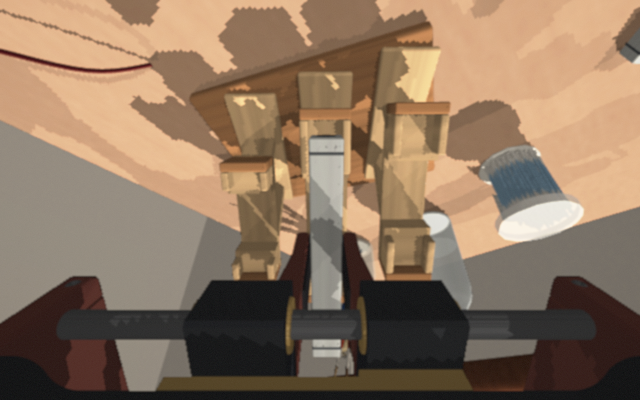

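```bash
cat > rov.py <<'E'
from rack import *
import h
def rov(name,box,F,out,L=None,dz=-.0044,dx=0):
    c=pickle.load(open(f'{name}.pkl','rb')); im=cv2.imread(f'pics/{name}.png'); x0,y0,x1,y1=box
    A=cv2.resize(im[y0:y1,x0:x1],None,fx=F,fy=F,interpolation=cv2.INTER_CUBIC)
    R=rackR(h.SYAW)
    for n in LEN:
        o=np.array([*h.SL[n[5:]],.102])
        for a,b in segs(n):
            q=((proj(c,np.array([o+R@np.array(a),o+R@np.array(b)]))-[x0,y0]+.5)*F*8).astype(int)
            cv2.line(A,tuple(map(int,q[0])),tuple(map(int,q[1])),(0,0,255) if a[2]>.01 else (255,0,0),1,cv2.LINE_AA,3)
    if L:
        Rct=np.array([[-.001,-.954,-.301],[1,-.001,0],[0,-.301,.954]])
        K,Rc,t=c; Rt=Rn.from_matrix(Rc.T@Rct.T); P=-Rc.T@t-Rt.apply([.08268,-.0015,-.16177]); print('tcp from cam',np.round(P,4),np.round(Rt.as_euler('xyz'),4))
        for z in(.009,-.009):
            b=np.array([[a*L/2+dx,s*.009,dz+z] for a,s in((1,1),(1,-1),(-1,-1),(-1,1))])
            q=((proj(c,P+Rt.apply(b))-[x0,y0]+.5)*F).astype(np.int32); cv2.polylines(A,[q.reshape(-1,1,2)],True,(255,255,0),1,cv2.LINE_AA)
    cv2.imwrite(f'pics/{out}.png',A)
E
python3 - <<'E'
from rov import *
rov('w8',(200,50,470,290),2.4,'ov8',L=.14)
E
```

```text
tcp from cam [ 0.5454 -0.1699  0.1604] [-3.14    0.609   2.4146]
```

View pics/ov8.png

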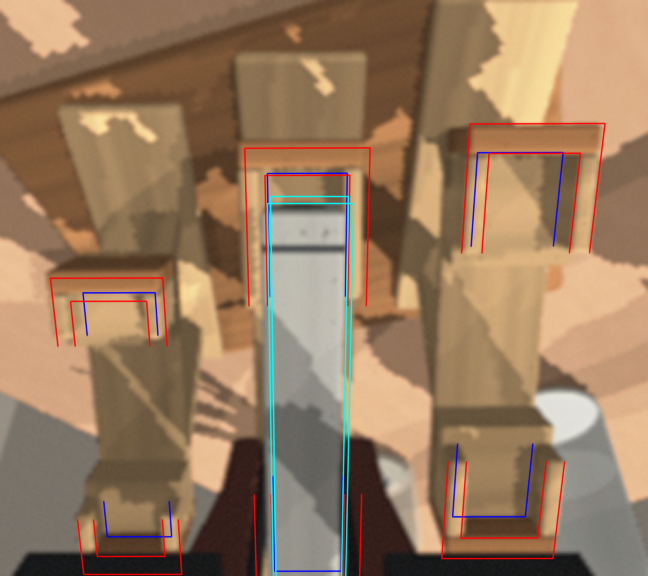

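Run:
```python
from h import *
P,R=tcp(); P2,R2=slotpose('long',.0046); print('delta in tool',np.round(R.inv().apply(P2-P),4),'rot',np.round((R.inv()*R2).as_rotvec(),4)); st()
```

```text
delta in tool [-0.0014  0.0008  0.0686] rot [-0.0009 -0.0026 -0.0002]
t 9.95 tcp [ 0.5455 -0.1714  0.1613] rpy [-3.1408  0.6082  2.417 ] f [-0.8  0.3 -2. ] gap 0.197 q [-0.18 -0.47  1.94 -0.33  1.15 -0.97]
```

```bash
python3 -m handwheel '[{"x":0,"y":0,"z":0.02,"ax":0,"ay":0,"az":0,"fingers":-1},{"x":0,"y":0,"z":0.02,"ax":0,"ay":0,"az":0,"fingers":-1},{"x":0,"y":0,"z":0.01,"ax":0,"ay":0,"az":0,"fingers":-1},{"x":0,"y":0,"z":0,"ax":0,"ay":0,"az":0,"fingers":-1}]' | tail -5
python3 - <<'E'
from rov import *
c,im=snap('wrist','w9');pickle.dump(c,open('w9.pkl','wb')); st()
P,R=tcp(); P2,R2=slotpose('long',.0046); print('delta in tool',np.round(R.inv().apply(P2-P),4))
rov('w9',(250,80,420,290),2.8,'ov9')
E
```

```text
clock: 10.35
tcp_pos: [0.5673, -0.1897, 0.1201]
eef_rot: [-3.141, 0.608, 2.418]
ft_force: [0.6, -0.5, -1.1]
finger_gap: 0.2
t 10.4 tcp [ 0.5677 -0.1897  0.1215] rpy [3.1414 0.6095 2.4176] f [-0.1  0.  -1. ] gap 0.199 q [-0.22 -0.38  1.95 -0.33  1.05 -0.98]
delta in tool [-0.0005 -0.0002  0.0195]
```

View pics/ov9.png

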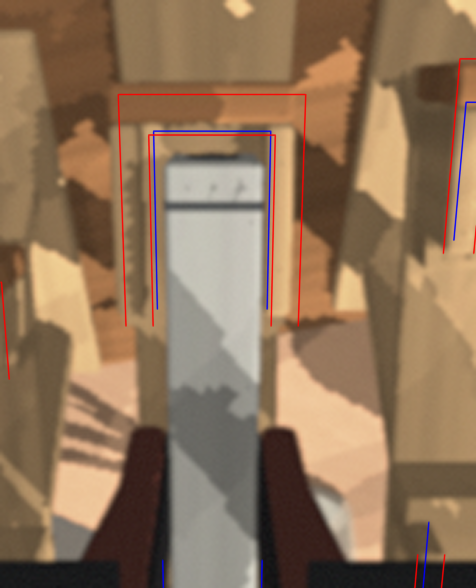

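```bash
python3 -m handwheel '[{"x":0,"y":-0.0015,"z":0.008,"ax":0,"ay":0,"az":0,"fingers":-1},{"x":0,"y":0,"z":0.007,"ax":0,"ay":0,"az":0,"fingers":-1},{"x":0,"y":0,"z":0.002,"ax":0,"ay":0,"az":0,"fingers":-1},{"x":0,"y":0,"z":0,"ax":0,"ay":0,"az":0,"fingers":-1}]' | tail -5
python3 - <<'E'
from rov import *
c,im=snap('wrist','w10');pickle.dump(c,open('w10.pkl','wb')); st()
P,R=tcp(); P2,R2=slotpose('long',.0046); print('delta in tool',np.round(R.inv().apply(P2-P),4),'f tool',R.inv().apply(status.sense()['ft_force']))
rov('w10',(250,80,420,290),2.8,'ov10')
E
```

```text
clock: 10.8
tcp_pos: [0.5741, -0.1978, 0.1077]
eef_rot: [3.141, 0.611, 2.416]
ft_force: [-0.3, 0.5, -1.6]
finger_gap: 0.2
t 10.85 tcp [ 0.5742 -0.1978  0.1081] rpy [3.1406 0.6112 2.4164] f [-1.7 -0.4 -1.5] gap 0.205 q [-0.23 -0.35  1.95 -0.33  1.01 -0.98]
delta in tool [0.0002 0.0015 0.0027] f tool [ 1.65290504 -1.40100793  0.61732136]
```

View pics/ov10.png

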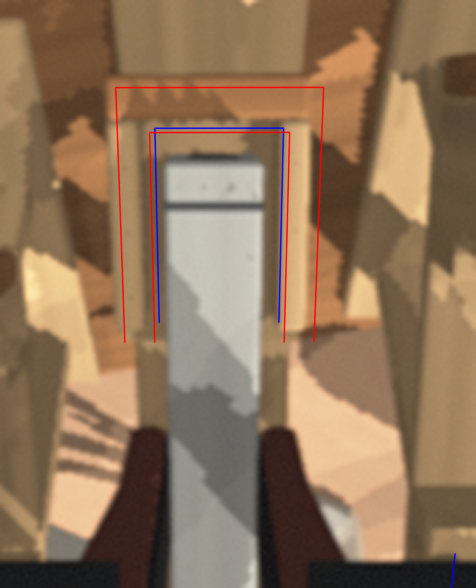

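```bash
python3 -m handwheel '[{"x":0,"y":-0.0005,"z":0.0015,"ax":0,"ay":0,"az":0,"fingers":-1},{"x":0,"y":0,"z":0.001,"ax":0,"ay":0,"az":0,"fingers":-1},{"x":0,"y":0,"z":0,"ax":0,"ay":0,"az":0,"fingers":-1}]' | tail -5
python3 - <<'E'
from rov import *
P,R=tcp(); P2,R2=slotpose('long',.0046); print('delta in tool',np.round(R.inv().apply(P2-P),4),'f tool',R.inv().apply(status.sense()['ft_force']))
E
```

```text
clock: 11.15
tcp_pos: [0.5751, -0.199, 0.1067]
eef_rot: [3.14, 0.612, 2.416]
ft_force: [-3.1, 2.1, 1.6]
finger_gap: 0.203
delta in tool [0.0007 0.0019 0.0007] f tool [ 2.09682854 -0.46994301 -3.46797435]
```

```bash
python3 -m handwheel '[{"x":0,"y":0,"z":0.001,"ax":0,"ay":0,"az":0,"fingers":-1},{"x":0,"y":0,"z":0,"ax":0,"ay":0,"az":0,"fingers":-0.5},{"x":0,"y":0,"z":0,"ax":0,"ay":0,"az":0,"fingers":-0.3},{"x":0,"y":0,"z":0,"ax":0,"ay":0,"az":0,"fingers":-0.3},{"x":0,"y":0,"z":0,"ax":0,"ay":0,"az":0,"fingers":-0.3}]' | tail -5
python3 - <<'E'
from rov import *
c,im=snap('wrist','w11');pickle.dump(c,open('w11.pkl','wb')); st()
rov('w11',(250,80,420,290),2.8,'ov11')
E
```

```text
clock: 11.65
tcp_pos: [0.5755, -0.1995, 0.1053]
eef_rot: [3.14, 0.612, 2.416]
ft_force: [-0.4, 1.4, -0.7]
finger_gap: 0.353
t 11.7 tcp [ 0.5755 -0.1995  0.1053] rpy [3.1405 0.6115 2.4164] f [ 0.7  0.5 -0.5] gap 0.348 q [-0.23 -0.34  1.95 -0.32  1.01 -0.98]
```

View pics/ov11.png

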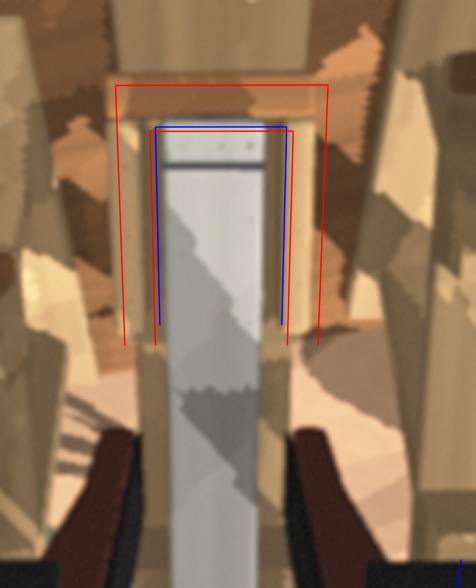

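Run:
```python
from h import *
P,R=tcp(); P1,R1=P+R.apply([0,0,-.09]),R
print(P1); plan([.637,.087,.17],down(np.radians(135)),9,fingers=0,start=(P1,R1))
print(slotpose('long',0)[1].as_matrix()[:,1])
```

```text
[ 0.53675495 -0.16530887  0.17895787]
[{"x":0.009,"y":0.028,"z":-0.005,"ax":0.002,"ay":0.068,"az":0.007,"fingers":0},{"x":0.009,"y":0.029,"z":-0.005,"ax":0.002,"ay":0.068,"az":0.006,"fingers":0},{"x":0.01,"y":0.028,"z":-0.003,"ax":0.003,"ay":0.068,"az":0.007,"fingers":0},{"x":0.011,"y":0.028,"z":-0.004,"ax":0.002,"ay":0.068,"az":0.006,"fingers":0},{"x":0.011,"y":0.028,"z":-0.002,"ax":0.002,"ay":0.068,"az":0.007,"fingers":0},{"x":0.011,"y":0.028,"z":-0.002,"ax":0.002,"ay":0.068,"az":0.006,"fingers":0},{"x":0.011,"y":0.028,"z":-0.001,"ax":0.002,"ay":0.067,"az":0.007,"fingers":0},{"x":0.012,"y":0.028,"z":-0.001,"ax":0.002,"ay":0.068,"az":0.006,"fingers":0},{"x":0.011,"y":0.028,"z":0,"ax":0.003,"ay":0.068,"az":0.007,"fingers":0}]
end [0.6375 0.0869 0.1704] [-3.1412e+00  3.0000e-04  2.3559e+00]
[0.66262005 0.74895572 0.        ]
```

```bash
python3 -m handwheel '[{"x":0,"y":0,"z":-0.02,"ax":0,"ay":0,"az":0,"fingers":-0.3},{"x":0,"y":0,"z":-0.035,"ax":0,"ay":0,"az":0,"fingers":-0.3},{"x":0,"y":0,"z":-0.035,"ax":0,"ay":0,"az":0,"fingers":-0.3},{"x":0.009,"y":0.028,"z":-0.005,"ax":0.002,"ay":0.068,"az":0.007,"fingers":0},{"x":0.009,"y":0.029,"z":-0.005,"ax":0.002,"ay":0.068,"az":0.006,"fingers":0},{"x":0.01,"y":0.028,"z":-0.003,"ax":0.003,"ay":0.068,"az":0.007,"fingers":0},{"x":0.011,"y":0.028,"z":-0.004,"ax":0.002,"ay":0.068,"az":0.006,"fingers":0},{"x":0.011,"y":0.028,"z":-0.002,"ax":0.002,"ay":0.068,"az":0.007,"fingers":0},{"x":0.011,"y":0.028,"z":-0.002,"ax":0.002,"ay":0.068,"az":0.006,"fingers":0},{"x":0.011,"y":0.028,"z":-0.001,"ax":0.002,"ay":0.067,"az":0.007,"fingers":0},{"x":0.012,"y":0.028,"z":-0.001,"ax":0.002,"ay":0.068,"az":0.006,"fingers":0},{"x":0.011,"y":0.028,"z":0,"ax":0.003,"ay":0.068,"az":0.007,"fingers":0}]' | tail -5
python3 -m handwheel '[{"x":0,"y":0,"z":0,"ax":0,"ay":0,"az":0,"fingers":0}]' >/dev/null
python3 - <<'E'
from bar import *
c,im=snap('wrist','w12');pickle.dump(c,open('w12.pkl','wb')); st()
r=spotter.silhouettes('wrist','bar_medium_centre'); st()
for x in r:
    print(x['p'],x['position'],x['pixels'].sum())
im=cv2.imread('pics/w12.png')
p,e=fitbar(c,r[0]['pixels'],.115,[.637,.086,np.radians(-45)]); print(p,np.degrees(p[2]),e)
cv2.imwrite('pics/b12.png',drawbar(im,c,p,.115,(230,80,430,260),3.2))
E
```

```text
clock: 12.9
tcp_pos: [0.6381, 0.0882, 0.1705]
eef_rot: [-3.141, -0.002, 2.356]
ft_force: [-0.3, -0.1, -0.1]
finger_gap: 0.496
t 13.05 tcp [0.6381 0.0874 0.1683] rpy [-3.1388e+00 -1.2000e-03  2.3569e+00] f [-0.7 -0.7 -0.3] gap 0.499 q [ 0.08  0.21  1.2  -0.    1.74 -0.7 ]
t 13.1 tcp [0.6377 0.0867 0.1693] rpy [-3.1395e+00  3.0000e-04  2.3563e+00] f [-0.4 -0.3  0.2] gap 0.499 q [ 0.08  0.21  1.2  -0.    1.74 -0.7 ]
0.72 [322.6, 183.9] 1704
[ 0.63890559  0.08571133 -0.773652  ] -44.326994142570584 0.054004942578863235
```

View pics/b12.png

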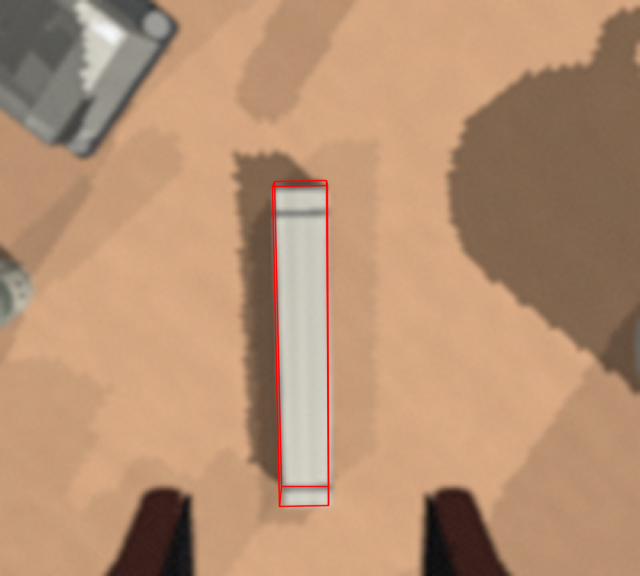

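View pics/w12.png

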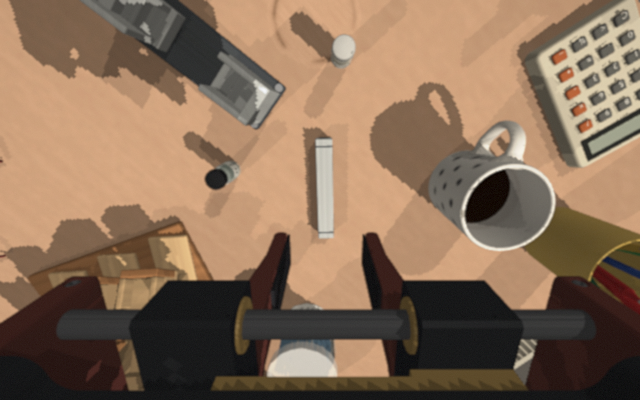

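Run:
```python
from h import *
st(); plan([.6389,.0857,.0055],down(np.radians(135.7)),7,fingers=0)
```

```text
t 13.1 tcp [0.6377 0.0867 0.1693] rpy [-3.1395e+00  3.0000e-04  2.3563e+00] f [-0.4 -0.3  0.2] gap 0.499 q [ 0.08  0.21  1.2  -0.    1.74 -0.7 ]
[{"x":0,"y":0,"z":0.023,"ax":0,"ay":0,"az":-0.002,"fingers":0},{"x":0,"y":0,"z":0.024,"ax":-0.001,"ay":0,"az":-0.001,"fingers":0},{"x":-0.001,"y":0,"z":0.023,"ax":0,"ay":0,"az":-0.002,"fingers":0},{"x":0,"y":0,"z":0.024,"ax":0,"ay":0,"az":-0.002,"fingers":0},{"x":0,"y":0,"z":0.023,"ax":0,"ay":0,"az":-0.002,"fingers":0},{"x":0,"y":0,"z":0.023,"ax":-0.001,"ay":0,"az":-0.001,"fingers":0},{"x":0,"y":0,"z":0.024,"ax":0,"ay":0,"az":-0.002,"fingers":0}]
end [0.6383 0.0858 0.0053] [-3.1415e+00  3.0000e-04  2.3683e+00]
```

```bash
python3 -m handwheel '[{"x":-0.001,"y":0,"z":0.04,"ax":0,"ay":0,"az":-0.006,"fingers":0},{"x":-0.001,"y":0,"z":0.04,"ax":0,"ay":0,"az":-0.006,"fingers":0},{"x":0,"y":0,"z":0.04,"ax":0,"ay":0,"az":0,"fingers":0},{"x":0,"y":0,"z":0.02,"ax":0,"ay":0,"az":0,"fingers":0},{"x":0,"y":0,"z":0.01,"ax":0,"ay":0,"az":0,"fingers":0},{"x":0,"y":0,"z":0,"ax":0,"ay":0,"az":0,"fingers":0}]' | tail -5
```

```text
clock: 13.7
tcp_pos: [0.6379, 0.0848, 0.0199]
eef_rot: [-3.14, -0.0, 2.368]
ft_force: [1.1, -0.2, -0.3]
finger_gap: 0.498
```

```bash
python3 -m handwheel '[{"x":0,"y":0.001,"z":0.008,"ax":0,"ay":0,"az":0,"fingers":0},{"x":0,"y":0,"z":0.006,"ax":0,"ay":0,"az":0,"fingers":0},{"x":0,"y":0,"z":0,"ax":0,"ay":0,"az":0,"fingers":-1},{"x":0,"y":0,"z":0,"ax":0,"ay":0,"az":0,"fingers":-1},{"x":0,"y":0,"z":0,"ax":0,"ay":0,"az":0,"fingers":-1}]' 40 | tail -5
python3 - <<'E'
from h import *
st(); P,R=tcp(); P1,R1=plan([.63,.087,.13],down(2.5),4,fingers=-1)
plan([.4528,.0940,.13],down(np.radians(187.3)),7,fingers=-1,start=(P1,R1))
E
```

```text
clock: 14.2
tcp_pos: [0.6399, 0.0862, 0.0071]
eef_rot: [3.141, 0.001, 2.368]
ft_force: [-0.6, 0.2, 0.3]
finger_gap: 0.268
t 14.2 tcp [0.6399 0.0862 0.0071] rpy [3.1414e+00 8.0000e-04 2.3680e+00] f [-0.6  0.2  0.3] gap 0.268 q [ 0.08  0.27  1.41 -0.    1.46 -0.72]
[{"x":0.002,"y":-0.002,"z":-0.031,"ax":0,"ay":0,"az":-0.033,"fingers":-1},{"x":0.002,"y":-0.001,"z":-0.03,"ax":0,"ay":0,"az":-0.033,"fingers":-1},{"x":0.002,"y":-0.002,"z":-0.031,"ax":0,"ay":0.001,"az":-0.033,"fingers":-1},{"x":0.002,"y":-0.001,"z":-0.031,"ax":0,"ay":0,"az":-0.033,"fingers":-1}]
end [0.6299 0.0871 0.1301] [ 3.1414e+00 -2.0000e-04  2.5000e+00]
[{"x":0.021,"y":-0.014,"z":0,"ax":0,"ay":0,"az":-0.11,"fingers":-1},{"x":0.022,"y":-0.012,"z":0,"ax":0,"ay":0,"az":-0.11,"fingers":-1},{"x":0.024,"y":-0.01,"z":0,"ax":0,"ay":0,"az":-0.11,"fingers":-1},{"x":0.024,"y":-0.007,"z":0,"ax":0,"ay":0,"az":-0.109,"fingers":-1},{"x":0.025,"y":-0.004,"z":0,"ax":0,"ay":0,"az":-0.11,"fingers":-1},{"x":0.025,"y":-0.001,"z":0,"ax":0,"ay":0,"az":-0.11,"fingers":-1},{"x":0.026,"y":0.001,"z":0,"ax":0,"ay":0,"az":-0.11,"fingers":-1}]
end [0.4524 0.0936 0.1301] [ 3.1414 -0.     -3.0142]
```

```bash
python3 -m handwheel '[{"x":0,"y":0,"z":0,"ax":0,"ay":0,"az":0,"fingers":-1},{"x":0,"y":0,"z":0,"ax":0,"ay":0,"az":0,"fingers":-1}]' 40 | tail -5
python3 -m handwheel '[{"x":0.001,"y":-0.001,"z":-0.03,"ax":0,"ay":0,"az":-0.033,"fingers":-1},{"x":0.002,"y":-0.002,"z":-0.031,"ax":0,"ay":0,"az":-0.033,"fingers":-1},{"x":0.002,"y":-0.002,"z":-0.031,"ax":0,"ay":0,"az":-0.033,"fingers":-1},{"x":0.003,"y":-0.001,"z":-0.031,"ax":0,"ay":0,"az":-0.033,"fingers":-1},{"x":0.021,"y":-0.014,"z":0,"ax":0,"ay":0,"az":-0.11,"fingers":-1},{"x":0.022,"y":-0.012,"z":0,"ax":0,"ay":0,"az":-0.11,"fingers":-1},{"x":0.024,"y":-0.01,"z":0,"ax":0,"ay":0,"az":-0.11,"fingers":-1},{"x":0.024,"y":-0.007,"z":0,"ax":0,"ay":0,"az":-0.109,"fingers":-1},{"x":0.025,"y":-0.004,"z":0,"ax":0,"ay":0,"az":-0.11,"fingers":-1},{"x":0.025,"y":-0.001,"z":0,"ax":0,"ay":0,"az":-0.11,"fingers":-1},{"x":0.026,"y":0.001,"z":0,"ax":0,"ay":0,"az":-0.11,"fingers":-1},{"x":0,"y":0,"z":0,"ax":0,"ay":0,"az":0,"fingers":-1}]' | tail -5
python3 - <<'E'
from ov import *
c,im=snap('wrist','w13');pickle.dump(c,open('w13.pkl','wb'));st()
draw('w13',c,tcp(),[.4528,.0954,np.radians(7.3)],.115,(230,80,430,270),3,'ov13')
E
```

```text
clock: 14.4
tcp_pos: [0.6399, 0.0862, 0.007]
eef_rot: [3.141, 0.001, 2.368]
ft_force: [0.3, -0.5, 1.1]
finger_gap: 0.205
clock: 15.6
tcp_pos: [0.4502, 0.0937, 0.1297]
eef_rot: [-3.141, -0.0, -3.011]
ft_force: [1.1, -0.2, -1.0]
finger_gap: 0.2
t 15.65 tcp [0.4515 0.0936 0.1299] rpy [-3.1412e+00  1.1000e-03 -3.0147e+00] f [0.4 0.1 0.2] gap 0.198 q [ 0.13 -0.29  1.75 -0.    1.68 -1.57]
```

View pics/ov13.png

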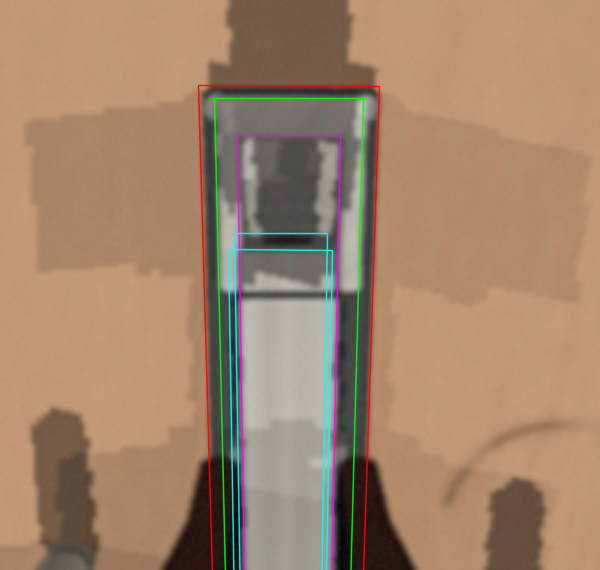

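```bash
python3 -m handwheel '[{"x":-0.001,"y":0.001,"z":0.02,"ax":0,"ay":0,"az":0,"fingers":-1},{"x":0,"y":0,"z":0.025,"ax":0,"ay":0,"az":0,"fingers":-1},{"x":0,"y":0,"z":0.02,"ax":0,"ay":0,"az":0,"fingers":-1},{"x":0,"y":0,"z":0.012,"ax":0,"ay":0,"az":0,"fingers":-1},{"x":0,"y":0,"z":0,"ax":0,"ay":0,"az":0,"fingers":-1}]' | tail -5
python3 - <<'E'
from h import *
c,im=snap('wrist','w14'); st()
cv2.imwrite('pics/w14c.png',cv2.resize(cv2.imread('pics/w14.png')[70:300,220:440],None,fx=2.6,fy=2.6,interpolation=cv2.INTER_CUBIC))
E
```

```text
clock: 16.15
tcp_pos: [0.4522, 0.0944, 0.0506]
eef_rot: [-3.141, -0.004, -3.015]
ft_force: [-0.5, 0.3, -0.9]
finger_gap: 0.204
t 16.2 tcp [0.4529 0.0945 0.0521] rpy [-3.1411e+00 -1.6000e-03 -3.0151e+00] f [-1.1 -0.7 -0.8] gap 0.202 q [ 0.13 -0.25  1.86 -0.    1.54 -1.56]
```

View pics/w14c.png

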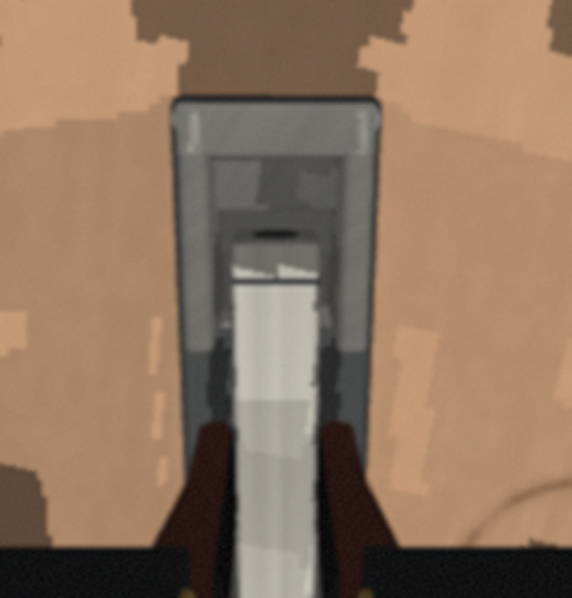

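```bash
python3 -m handwheel '[{"x":0,"y":0,"z":0.004,"ax":0,"ay":0,"az":0,"fingers":-1},{"x":0,"y":0,"z":0.003,"ax":0,"ay":0,"az":0,"fingers":-1},{"x":0,"y":0,"z":0.001,"ax":0,"ay":0,"az":0,"fingers":-1},{"x":0,"y":0,"z":0,"ax":0,"ay":0,"az":0,"fingers":-1}]' | tail -5
```

```text
clock: 16.6
tcp_pos: [0.453, 0.0946, 0.0447]
eef_rot: [-3.141, 0.0, -3.014]
ft_force: [-0.7, 0.5, 0.2]
finger_gap: 0.2
```

```bash
python3 -m handwheel '[{"x":0,"y":0,"z":0.001,"ax":0,"ay":0,"az":0,"fingers":-1},{"x":0,"y":0,"z":0.001,"ax":0,"ay":0,"az":0,"fingers":-1},{"x":0,"y":0,"z":0,"ax":0,"ay":0,"az":0,"fingers":-1}]' | tail -5
```

```text
clock: 16.9
tcp_pos: [0.4531, 0.0946, 0.043]
eef_rot: [-3.141, 0.0, -3.014]
ft_force: [-1.4, 0.6, 1.5]
finger_gap: 0.202
```

```bash
python3 -m handwheel '[{"x":0,"y":0,"z":0.001,"ax":0,"ay":0,"az":0,"fingers":-1},{"x":0,"y":0,"z":0.0005,"ax":0,"ay":0,"az":0,"fingers":-1},{"x":0,"y":0,"z":0,"ax":0,"ay":0,"az":0,"fingers":-1}]' | tail -5
python3 - <<'E'
from h import *
c,im=snap('scene','s15'); st()
cv2.imwrite('pics/s15c.png',cv2.resize(cv2.imread('pics/s15.png')[170:260,300:420],None,fx=6,fy=6,interpolation=cv2.INTER_CUBIC))
E
python3 -m handwheel '[{"x":0,"y":0,"z":0,"ax":0,"ay":0,"az":0,"fingers":-0.4},{"x":0,"y":0,"z":0,"ax":0,"ay":0,"az":0,"fingers":-0.4},{"x":0,"y":0,"z":0,"ax":0,"ay":0,"az":0,"fingers":-0.4}]' | tail -5
python3 - <<'E'
from h import *
c,im=snap('wrist','w16'); st()
cv2.imwrite('pics/w16c.png',cv2.resize(cv2.imread('pics/w16.png')[70:300,220:440],None,fx=2.6,fy=2.6,interpolation=cv2.INTER_CUBIC))
E
```

```text
clock: 17.2
tcp_pos: [0.4531, 0.0946, 0.0429]
eef_rot: [-3.141, 0.001, -3.014]
ft_force: [-5.1, -1.0, 10.1]
finger_gap: 0.202
t 17.25 tcp [0.4531 0.0946 0.0429] rpy [-3.1411e+00  9.0000e-04 -3.0142e+00] f [-5.9 -1.1  9.9] gap 0.199 q [ 0.13 -0.25  1.87 -0.    1.52 -1.57]
clock: 17.55
tcp_pos: [0.4528, 0.0946, 0.0407]
eef_rot: [-3.141, -0.001, -3.014]
ft_force: [0.1, -0.4, 0.2]
finger_gap: 0.299
t 17.6 tcp [0.4528 0.0946 0.0406] rpy [-3.1412e+00 -6.0000e-04 -3.0143e+00] f [-0.8  0.1  0.2] gap 0.295 q [ 0.13 -0.25  1.87 -0.    1.51 -1.57]
```

View pics/s15c.png

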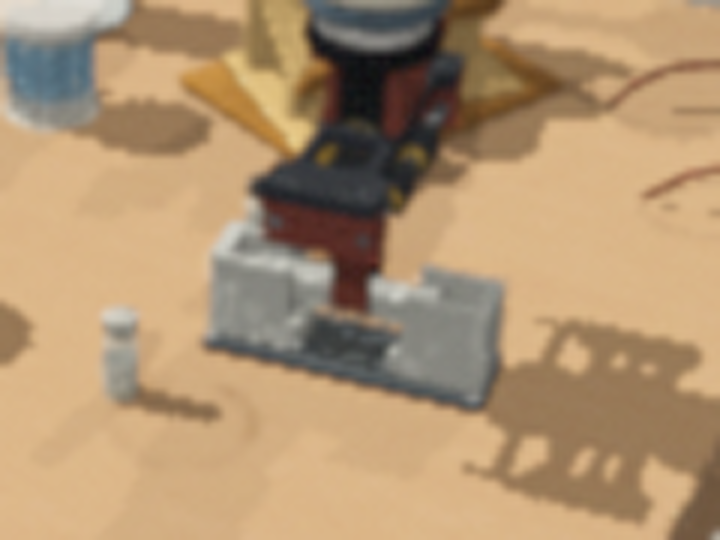

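View pics/w16c.png

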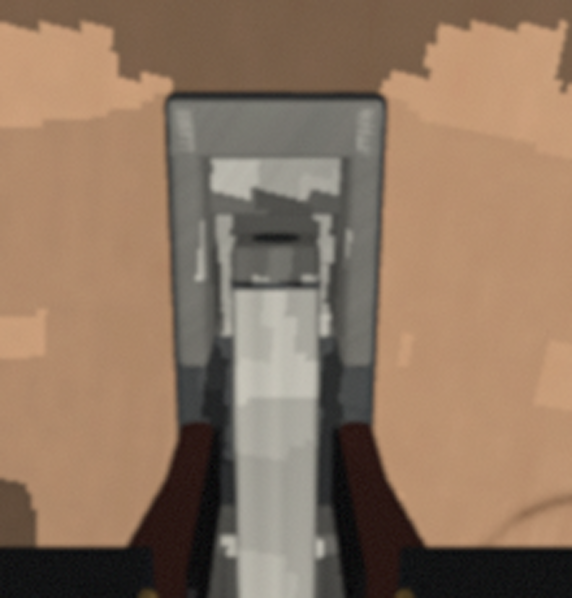

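```bash
sed -i "s/SL={.*}; SYAW/SL={'long':(.5773,-.2003),'medium':(.604,-.1363),'short':(.5478,-.2648)}; SYAW/" h.py
python3 -m handwheel '[{"x":0,"y":0,"z":0,"ax":0,"ay":0,"az":0,"fingers":-1},{"x":0,"y":0,"z":0,"ax":0,"ay":0,"az":0,"fingers":-1},{"x":0,"y":0,"z":0,"ax":0,"ay":0,"az":0,"fingers":-1}]' 40 | tail -5
python3 - <<'E'
from h import *
P,R=tcp(); P1,R1=P+[0,0,.13],R
P2,R2=slotpose('medium',.0746)
print(P2)
plan(P2,R2,9,fingers=-1,start=(P1,R1))
E
```

```text
clock: 17.9
tcp_pos: [0.4528, 0.0946, 0.0408]
eef_rot: [-3.141, -0.001, -3.014]
ft_force: [0.3, 0.7, -0.9]
finger_gap: 0.201
[ 0.57195308 -0.10794728  0.16310874]
[{"x":-0.01,"y":-0.024,"z":0.001,"ax":0.029,"ay":-0.064,"az":0.092,"fingers":-1},{"x":-0.013,"y":-0.023,"z":0.002,"ax":0.029,"ay":-0.063,"az":0.091,"fingers":-1},{"x":-0.014,"y":-0.022,"z":0.004,"ax":0.028,"ay":-0.064,"az":0.092,"fingers":-1},{"x":-0.016,"y":-0.02,"z":0.005,"ax":0.029,"ay":-0.064,"az":0.091,"fingers":-1},{"x":-0.017,"y":-0.018,"z":0.007,"ax":0.029,"ay":-0.064,"az":0.092,"fingers":-1},{"x":-0.018,"y":-0.017,"z":0.009,"ax":0.029,"ay":-0.063,"az":0.092,"fingers":-1},{"x":-0.019,"y":-0.014,"z":0.01,"ax":0.029,"ay":-0.064,"az":0.091,"fingers":-1},{"x":-0.02,"y":-0.013,"z":0.012,"ax":0.029,"ay":-0.064,"az":0.092,"fingers":-1},{"x":-0.02,"y":-0.01,"z":0.013,"ax":0.028,"ay":-0.063,"az":0.092,"fingers":-1}]
end [ 0.5722 -0.1079  0.1631] [3.141  0.6105 2.4167]
```

```bash
python3 -m handwheel '[{"x":0,"y":0,"z":-0.04,"ax":0,"ay":0,"az":0,"fingers":-1},{"x":0,"y":0,"z":-0.045,"ax":0,"ay":0,"az":0,"fingers":-1},{"x":0,"y":0,"z":-0.045,"ax":0,"ay":0,"az":0,"fingers":-1},{"x":-0.01,"y":-0.024,"z":0.001,"ax":0.029,"ay":-0.064,"az":0.092,"fingers":-1},{"x":-0.013,"y":-0.023,"z":0.002,"ax":0.029,"ay":-0.063,"az":0.091,"fingers":-1},{"x":-0.014,"y":-0.022,"z":0.004,"ax":0.028,"ay":-0.064,"az":0.092,"fingers":-1},{"x":-0.016,"y":-0.02,"z":0.005,"ax":0.029,"ay":-0.064,"az":0.091,"fingers":-1},{"x":-0.017,"y":-0.018,"z":0.007,"ax":0.029,"ay":-0.064,"az":0.092,"fingers":-1},{"x":-0.018,"y":-0.017,"z":0.009,"ax":0.029,"ay":-0.063,"az":0.092,"fingers":-1},{"x":-0.019,"y":-0.014,"z":0.01,"ax":0.029,"ay":-0.064,"az":0.091,"fingers":-1},{"x":-0.02,"y":-0.013,"z":0.012,"ax":0.029,"ay":-0.064,"az":0.092,"fingers":-1},{"x":-0.02,"y":-0.01,"z":0.013,"ax":0.028,"ay":-0.063,"az":0.092,"fingers":-1}]' | tail -5
python3 -m handwheel '[{"x":0,"y":0,"z":0.03,"ax":0,"ay":0,"az":0,"fingers":-1},{"x":0,"y":0,"z":0.01,"ax":0,"ay":0,"az":0,"fingers":-1},{"x":0,"y":0,"z":0,"ax":0,"ay":0,"az":0,"fingers":-1}]' >/dev/null
python3 - <<'E'
from rov import *
c,im=snap('wrist','w17');pickle.dump(c,open('w17.pkl','wb')); st()
P,R=tcp(); P2,R2=slotpose('medium',.0046); print('delta in tool',np.round(R.inv().apply(P2-P),4),'rot',np.round((R.inv()*R2).as_rotvec(),4))
rov('w17',(230,80,430,290),2.7,'ov17',L=.115)
E
```

```text
clock: 19.1
tcp_pos: [0.5725, -0.1088, 0.1634]
eef_rot: [3.139, 0.613, 2.412]
ft_force: [0.4, -1.0, -1.0]
finger_gap: 0.203
t 19.45 tcp [ 0.589  -0.123   0.1297] rpy [-3.1411  0.6087  2.417 ] f [-0.4  0.  -1.2] gap 0.201 q [-0.06 -0.33  1.89 -0.41  1.11 -0.81]
delta in tool [-0.0006  0.      0.0296] rot [-0.0007 -0.0021 -0.0002]
tcp from cam [ 0.5884 -0.1205  0.1276] [-3.1386  0.606   2.4181]
```

View pics/ov17.png

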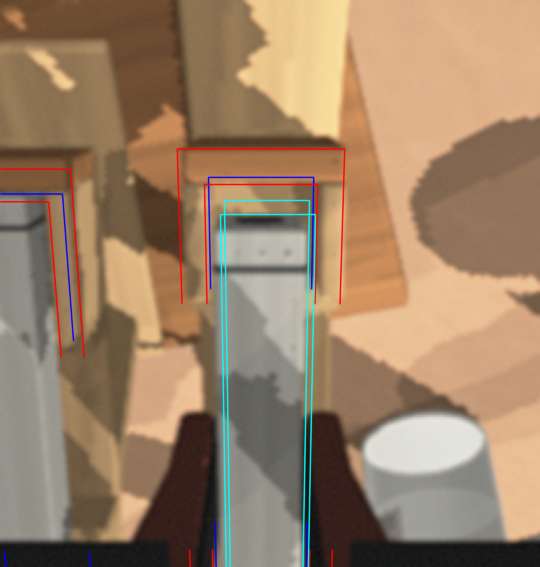

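```bash
python3 -m handwheel '[{"x":0,"y":0,"z":0.012,"ax":0,"ay":0,"az":0,"fingers":-1},{"x":0,"y":0,"z":0.01,"ax":0,"ay":0,"az":0,"fingers":-1},{"x":0,"y":0,"z":0.005,"ax":0,"ay":0,"az":0,"fingers":-1},{"x":0,"y":0,"z":0,"ax":0,"ay":0,"az":0,"fingers":-1}]' | tail -5
python3 - <<'E'
from rov import *
c,im=snap('wrist','w18');pickle.dump(c,open('w18.pkl','wb')); st()
P,R=tcp(); P2,R2=slotpose('medium',.0046); print('delta in tool',np.round(R.inv().apply(P2-P),4),'f tool',R.inv().apply(status.sense()['ft_force']))
rov('w18',(230,80,430,290),2.7,'ov18')
E
```

```text
clock: 19.85
tcp_pos: [0.6009, -0.1335, 0.1073]
eef_rot: [-3.141, 0.609, 2.417]
ft_force: [-0.6, 0.2, -0.9]
finger_gap: 0.2
t 19.9 tcp [ 0.601  -0.1334  0.108 ] rpy [3.1413 0.61   2.4167] f [ 0.3 -0.7 -0.2] gap 0.205 q [-0.08 -0.28  1.9  -0.41  1.06 -0.81]
delta in tool [ 0.     -0.0002  0.0027] f tool [-0.45272439 -0.36926122  0.56798551]
```

View pics/ov18.png

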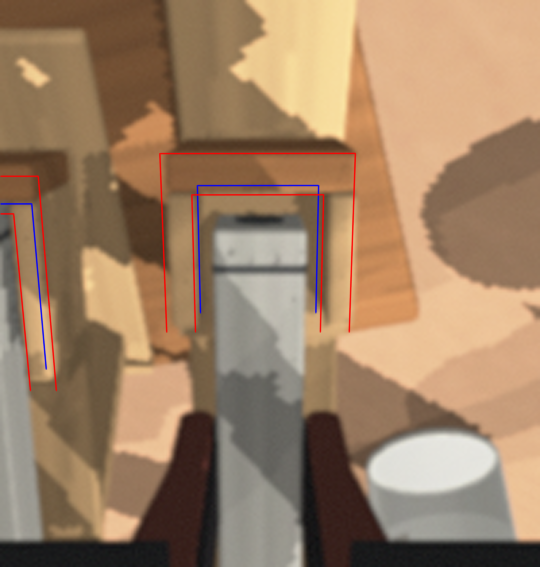

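Centred and about 2.7 mm above the floor. I'll lower to contact and release.

```bash
python3 -m handwheel '[{"x":0,"y":0,"z":0.0015,"ax":0,"ay":0,"az":0,"fingers":-1},{"x":0,"y":0,"z":0.001,"ax":0,"ay":0,"az":0,"fingers":-1},{"x":0,"y":0,"z":0,"ax":0,"ay":0,"az":0,"fingers":-1}]' | tail -5
python3 - <<'E'
from rov import *
P,R=tcp(); P2,R2=slotpose('medium',.0046); print('delta in tool',np.round(R.inv().apply(P2-P),4),'f tool',R.inv().apply(status.sense()['ft_force']))
E
```

```text
clock: 20.2
tcp_pos: [0.6023, -0.1342, 0.1067]
eef_rot: [3.14, 0.611, 2.416]
ft_force: [-0.6, -0.2, -0.3]
finger_gap: 0.2
delta in tool [ 0.0005 -0.0005  0.0008] f tool [ 0.43711937 -0.57905421  0.06055239]
```

```bash
python3 -m handwheel '[{"x":0,"y":0,"z":0.001,"ax":0,"ay":0,"az":0,"fingers":-1},{"x":0,"y":0,"z":0.001,"ax":0,"ay":0,"az":0,"fingers":-1},{"x":0,"y":0,"z":0,"ax":0,"ay":0,"az":0,"fingers":-1}]' | tail -5
python3 - <<'E'
from rov import *
P,R=tcp(); P2,R2=slotpose('medium',.0046); print('delta in tool',np.round(R.inv().apply(P2-P),4),'f tool',R.inv().apply(status.sense()['ft_force']))
E
```

```text
clock: 20.5
tcp_pos: [0.603, -0.1348, 0.1057]
eef_rot: [3.14, 0.611, 2.416]
ft_force: [-6.2, 3.7, 4.0]
finger_gap: 0.203
delta in tool [ 0.0007 -0.0005 -0.0006] f tool [ 3.50986462 -1.29635424 -7.33374473]
```

Contact: 7 N along the tool axis. Releasing.

```bash
python3 -m handwheel '[{"x":0,"y":0,"z":0,"ax":0,"ay":0,"az":0,"fingers":-0.5},{"x":0,"y":0,"z":0,"ax":0,"ay":0,"az":0,"fingers":-0.3},{"x":0,"y":0,"z":0,"ax":0,"ay":0,"az":0,"fingers":-0.3},{"x":0,"y":0,"z":0,"ax":0,"ay":0,"az":0,"fingers":-0.3}]' | tail -5
python3 - <<'E'
from rov import *
c,im=snap('wrist','w19');pickle.dump(c,open('w19.pkl','wb')); st()
rov('w19',(230,80,430,290),2.7,'ov19')
# next: short bar view
P,R=tcp(); P1,R1=P+R.apply([0,0,-.09]),R
print(P1); D=down(np.radians(200))
Pn,Rn_=plan([.50,.17,.17],Rn.concatenate([R1,D])[0]*Rn.from_rotvec((R1.inv()*D).as_rotvec()*.5),8,fingers=0,start=(P1,R1))
plan([.416,.347,.165],D,8,fingers=0,start=(Pn,Rn_))
E
```

```text
clock: 20.9
tcp_pos: [0.6031, -0.1351, 0.1048]
eef_rot: [3.141, 0.611, 2.417]
ft_force: [0.2, -0.0, 0.2]
finger_gap: 0.349
t 20.95 tcp [ 0.6031 -0.135   0.1048] rpy [3.1406 0.6108 2.4166] f [0.  0.2 1.8] gap 0.354 q [-0.08 -0.28  1.9  -0.41  1.05 -0.81]
[ 0.56442117 -0.10088189  0.17853008]
[{"x":0.024,"y":0.02,"z":-0.015,"ax":-0.02,"ay":0.034,"az":-0.065,"fingers":0},{"x":0.023,"y":0.022,"z":-0.015,"ax":-0.021,"ay":0.035,"az":-0.065,"fingers":0},{"x":0.022,"y":0.023,"z":-0.013,"ax":-0.02,"ay":0.034,"az":-0.065,"fingers":0},{"x":0.021,"y":0.026,"z":-0.011,"ax":-0.021,"ay":0.035,"az":-0.065,"fingers":0},{"x":0.02,"y":0.027,"z":-0.011,"ax":-0.02,"ay":0.034,"az":-0.065,"fingers":0},{"x":0.018,"y":0.028,"z":-0.009,"ax":-0.021,"ay":0.034,"az":-0.065,"fingers":0},{"x":0.016,"y":0.029,"z":-0.008,"ax":-0.02,"ay":0.035,"az":-0.065,"fingers":0},{"x":0.015,"y":0.031,"z":-0.007,"ax":-0.02,"ay":0.034,"az":-0.064,"fingers":0}]
end [0.5003 0.1699 0.17  ] [-3.053   0.3047  2.9799]
[{"x":0.014,"y":0.02,"z":-0.005,"ax":-0.02,"ay":0.034,"az":-0.065,"fingers":0},{"x":0.012,"y":0.02,"z":-0.005,"ax":-0.021,"ay":0.035,"az":-0.065,"fingers":0},{"x":0.011,"y":0.022,"z":-0.004,"ax":-0.02,"ay":0.034,"az":-0.065,"fingers":0},{"x":0.01,"y":0.022,"z":-0.002,"ax":-0.021,"ay":0.035,"az":-0.065,"fingers":0},{"x":0.008,"y":0.023,"z":-0.003,"ax":-0.02,"ay":0.034,"az":-0.065,"fingers":0},{"x":0.007,"y":0.024,"z":-0.001,"ax":-0.021,"ay":0.035,"az":-0.065,"fingers":0},{"x":0.006,"y":0.024,"z":-0.001,"ax":-0.02,"ay":0.034,"az":-0.065,"fingers":0},{"x":0.004,"y":0.024,"z":0,"ax":-0.021,"ay":0.034,"az":-0.065,"fingers":0}]
end [0.4156 0.3472 0.1655] [ 3.1415e+00  4.0000e-04 -2.7925e+00]
```

View pics/ov19.png

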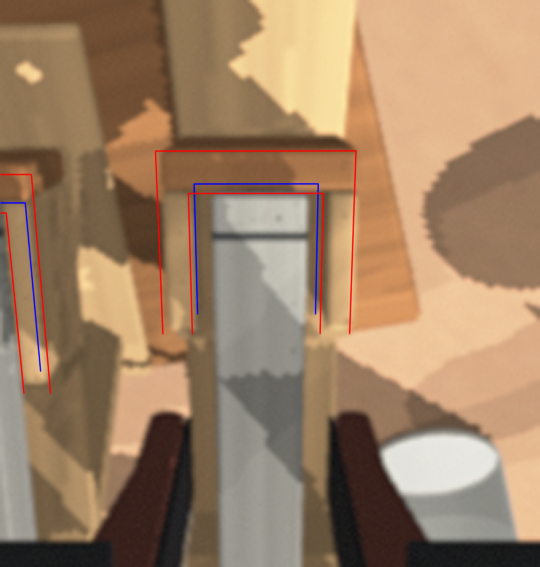

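```bash
python3 -m handwheel '[{"x":0,"y":0,"z":-0.02,"ax":0,"ay":0,"az":0,"fingers":-0.3},{"x":0,"y":0,"z":-0.035,"ax":0,"ay":0,"az":0,"fingers":-0.3},{"x":0,"y":0,"z":-0.035,"ax":0,"ay":0,"az":0,"fingers":-0.3},{"x":0.024,"y":0.02,"z":-0.015,"ax":-0.02,"ay":0.034,"az":-0.065,"fingers":0},{"x":0.023,"y":0.022,"z":-0.015,"ax":-0.021,"ay":0.035,"az":-0.065,"fingers":0},{"x":0.022,"y":0.023,"z":-0.013,"ax":-0.02,"ay":0.034,"az":-0.065,"fingers":0},{"x":0.021,"y":0.026,"z":-0.011,"ax":-0.021,"ay":0.035,"az":-0.065,"fingers":0},{"x":0.02,"y":0.027,"z":-0.011,"ax":-0.02,"ay":0.034,"az":-0.065,"fingers":0},{"x":0.018,"y":0.028,"z":-0.009,"ax":-0.021,"ay":0.034,"az":-0.065,"fingers":0},{"x":0.016,"y":0.029,"z":-0.008,"ax":-0.02,"ay":0.035,"az":-0.065,"fingers":0},{"x":0.015,"y":0.031,"z":-0.007,"ax":-0.02,"ay":0.034,"az":-0.064,"fingers":0}]' | tail -5
python3 -m handwheel '[{"x":0.014,"y":0.02,"z":-0.005,"ax":-0.02,"ay":0.034,"az":-0.065,"fingers":0},{"x":0.012,"y":0.02,"z":-0.005,"ax":-0.021,"ay":0.035,"az":-0.065,"fingers":0},{"x":0.011,"y":0.022,"z":-0.004,"ax":-0.02,"ay":0.034,"az":-0.065,"fingers":0},{"x":0.01,"y":0.022,"z":-0.002,"ax":-0.021,"ay":0.035,"az":-0.065,"fingers":0},{"x":0.008,"y":0.023,"z":-0.003,"ax":-0.02,"ay":0.034,"az":-0.065,"fingers":0},{"x":0.007,"y":0.024,"z":-0.001,"ax":-0.021,"ay":0.035,"az":-0.065,"fingers":0},{"x":0.006,"y":0.024,"z":-0.001,"ax":-0.02,"ay":0.034,"az":-0.065,"fingers":0},{"x":0.004,"y":0.024,"z":0,"ax":-0.021,"ay":0.034,"az":-0.065,"fingers":0},{"x":0,"y":0,"z":0,"ax":0,"ay":0,"az":0,"fingers":0}]' | tail -5
python3 - <<'E'
from bar import *
c,im=snap('wrist','w20');pickle.dump(c,open('w20.pkl','wb')); st()
r=spotter.silhouettes('wrist','bar_short_centre'); st()
for x in r:
    print(x['p'],x['position'],x['pixels'].sum())
im=cv2.imread('pics/w20.png')
p,e=fitbar(c,r[0]['pixels'],.09,[.416,.347,np.radians(20)]); print(p,np.degrees(p[2]),e)
cv2.imwrite('pics/b20.png',drawbar(im,c,p,.09,(230,80,430,260),3.2))
E
```

```text
clock: 22.05
tcp_pos: [0.5, 0.1712, 0.1702]
eef_rot: [-3.053, 0.304, 2.982]
ft_force: [0.8, 0.2, -0.6]
finger_gap: 0.501
clock: 22.95
tcp_pos: [0.4151, 0.3488, 0.1649]
eef_rot: [3.141, -0.001, -2.79]
ft_force: [-0.8, -0.2, 0.4]
finger_gap: 0.498
t 23.0 tcp [0.4156 0.3476 0.1651] rpy [-3.1410e+00  1.0000e-04 -2.7922e+00] f [0.3 0.2 0.3] gap 0.501 q [ 0.63 -0.07  1.49 -0.    1.72 -1.29]
t 23.05 tcp [0.4158 0.347  0.1652] rpy [-3.1406e+00  6.0000e-04 -2.7933e+00] f [-0.4 -0.6 -0.1] gap 0.497 q [ 0.63 -0.07  1.49 -0.    1.72 -1.29]
0.72 [321.8, 180.1] 1188
[0.41484336 0.34791062 0.38483455] 22.049395544059866 0.13233110616184118
```

View pics/b20.png

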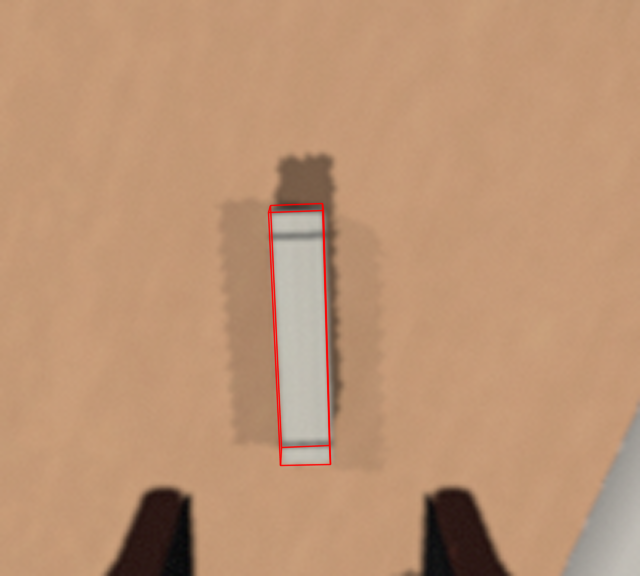

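View pics/w20.png

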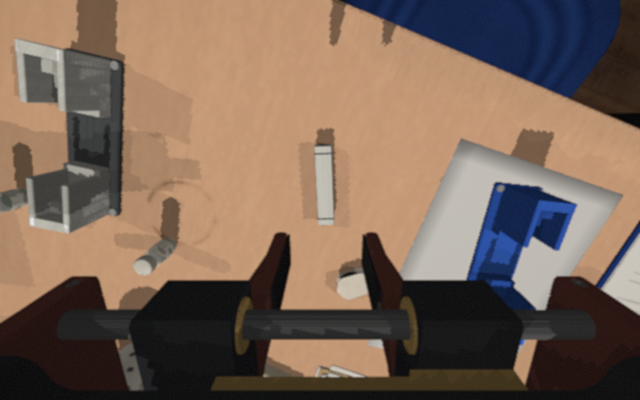

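```bash
python3 -m handwheel '[{"x":0,"y":0.001,"z":0.04,"ax":0,"ay":0,"az":-0.018,"fingers":0},{"x":0.001,"y":0,"z":0.04,"ax":0,"ay":0,"az":-0.018,"fingers":0},{"x":0,"y":0,"z":0.04,"ax":0,"ay":0,"az":0,"fingers":0},{"x":0,"y":0,"z":0.02,"ax":0,"ay":0,"az":0,"fingers":0},{"x":0,"y":0,"z":0.006,"ax":0,"ay":0,"az":0,"fingers":0},{"x":0,"y":0,"z":0,"ax":0,"ay":0,"az":0,"fingers":0}]' | tail -5
python3 - <<'E'
from h import *
P,R=tcp(); R1=down(np.radians(202.05)); print(np.round(R.inv().apply(np.array([.4148,.3479,.0055])-P),4),np.round((R.inv()*R1).as_rotvec(),4))
E
```

```text
clock: 23.65
tcp_pos: [0.4144, 0.347, 0.0193]
eef_rot: [-3.141, -0.0, -2.758]
ft_force: [-0.1, -0.1, -0.2]
finger_gap: 0.499
[-0.0007  0.0007  0.0138] [-0.0006 -0.0001 -0.001 ]
```

```bash
python3 -m handwheel '[{"x":-0.001,"y":0.001,"z":0.008,"ax":0,"ay":0,"az":0,"fingers":0},{"x":0,"y":0,"z":0.006,"ax":0,"ay":0,"az":0,"fingers":0},{"x":0,"y":0,"z":0,"ax":0,"ay":0,"az":0,"fingers":-1},{"x":0,"y":0,"z":0,"ax":0,"ay":0,"az":0,"fingers":-1},{"x":0,"y":0,"z":0,"ax":0,"ay":0,"az":0,"fingers":-1},{"x":0,"y":0,"z":0,"ax":0,"ay":0,"az":0,"fingers":-1},{"x":0,"y":0,"z":0,"ax":0,"ay":0,"az":0,"fingers":-1}]' 40 | tail -5
python3 - <<'E'
from h import *
P,R=tcp(); P1,R1=P+[0,0,.125],R
plan([.4528,.0940,.13],down(np.radians(187.3)),7,fingers=-1,start=(P1,R1))
E
```

```text
clock: 24.35
tcp_pos: [0.4151, 0.3493, 0.006]
eef_rot: [3.141, 0.001, -2.756]
ft_force: [-0.4, -1.1, 1.5]
finger_gap: 0.201
[{"x":0.009,"y":-0.036,"z":0,"ax":0,"ay":0,"az":0.037,"fingers":-1},{"x":0.007,"y":-0.036,"z":0,"ax":0,"ay":0,"az":0.037,"fingers":-1},{"x":0.006,"y":-0.036,"z":0,"ax":0,"ay":0.001,"az":0.036,"fingers":-1},{"x":0.005,"y":-0.037,"z":0.001,"ax":0,"ay":0,"az":0.037,"fingers":-1},{"x":0.003,"y":-0.037,"z":0,"ax":0,"ay":0,"az":0.037,"fingers":-1},{"x":0.002,"y":-0.036,"z":0,"ax":0,"ay":0,"az":0.037,"fingers":-1},{"x":0.001,"y":-0.037,"z":0,"ax":0,"ay":0,"az":0.037,"fingers":-1}]
end [0.4527 0.0942 0.1299] [ 3.1413e+00  2.0000e-04 -3.0145e+00]
```

```bash
python3 -m handwheel '[{"x":0,"y":0,"z":-0.035,"ax":0,"ay":0,"az":0,"fingers":-1},{"x":0,"y":0,"z":-0.045,"ax":0,"ay":0,"az":0,"fingers":-1},{"x":0,"y":0,"z":-0.045,"ax":0,"ay":0,"az":0,"fingers":-1},{"x":0.009,"y":-0.036,"z":0,"ax":0,"ay":0,"az":0.037,"fingers":-1},{"x":0.007,"y":-0.036,"z":0,"ax":0,"ay":0,"az":0.037,"fingers":-1},{"x":0.006,"y":-0.036,"z":0,"ax":0,"ay":0,"az":0.037,"fingers":-1},{"x":0.005,"y":-0.037,"z":0,"ax":0,"ay":0,"az":0.037,"fingers":-1},{"x":0.003,"y":-0.037,"z":0,"ax":0,"ay":0,"az":0.037,"fingers":-1},{"x":0.002,"y":-0.036,"z":0,"ax":0,"ay":0,"az":0.037,"fingers":-1},{"x":0.001,"y":-0.037,"z":0,"ax":0,"ay":0,"az":0.037,"fingers":-1},{"x":0,"y":0,"z":0,"ax":0,"ay":0,"az":0,"fingers":-1},{"x":0,"y":0,"z":0,"ax":0,"ay":0,"az":0,"fingers":-1}]' | tail -5
python3 - <<'E'
from ov import *
c,im=snap('wrist','w21');pickle.dump(c,open('w21.pkl','wb'));st()
draw('w21',c,tcp(),[.4528,.0954,np.radians(7.3)],.09,(230,80,430,270),3,'ov21')
P,R=tcp(); print(np.round(R.inv().apply(np.array([.4528,.0945,.0315])-P),4),np.round((R.inv()*down(np.radians(187.3))).as_rotvec(),4))
E
```

```text
clock: 25.55
tcp_pos: [0.4522, 0.0936, 0.1304]
eef_rot: [3.141, 0.0, -3.017]
ft_force: [-0.0, 0.2, -0.6]
finger_gap: 0.2
t 25.6 tcp [0.4522 0.0944 0.1304] rpy [ 3.1407e+00  4.0000e-04 -3.0156e+00] f [-0.4  0.7 -0.4] gap 0.198 q [ 0.13 -0.29  1.75  0.    1.68 -1.57]
[-0.0006 -0.0001  0.0989] [ 0.0009  0.0004 -0.0014]
```

View pics/ov21.png

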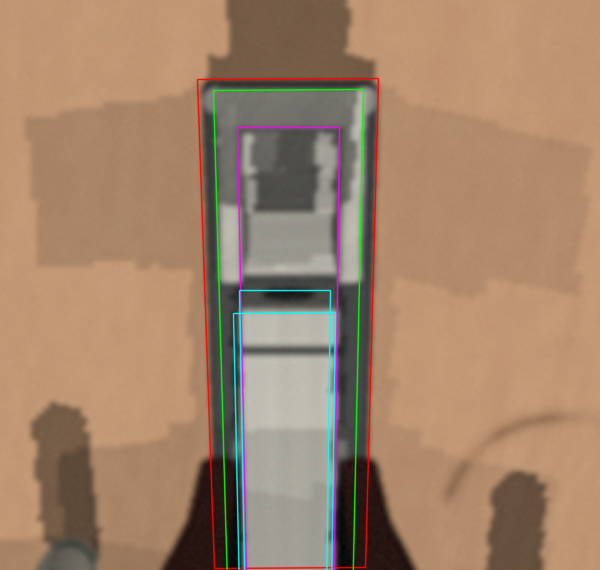

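```bash
python3 -m handwheel '[{"x":0,"y":0,"z":0.02,"ax":0,"ay":0,"az":-0.001,"fingers":-1},{"x":0,"y":0,"z":0.025,"ax":0,"ay":0,"az":0,"fingers":-1},{"x":0,"y":0,"z":0.025,"ax":0,"ay":0,"az":0,"fingers":-1},{"x":0,"y":0,"z":0.012,"ax":0,"ay":0,"az":0,"fingers":-1},{"x":0,"y":0,"z":0.006,"ax":0,"ay":0,"az":0,"fingers":-1},{"x":0,"y":0,"z":0,"ax":0,"ay":0,"az":0,"fingers":-1}]' | tail -5
python3 - <<'E'
from h import *
c,im=snap('wrist','w22'); st()
cv2.imwrite('pics/w22c.png',cv2.resize(cv2.imread('pics/w22.png')[70:300,220:440],None,fx=2.6,fy=2.6,interpolation=cv2.INTER_CUBIC))
E
```

```text
clock: 26.2
tcp_pos: [0.452, 0.0947, 0.0422]
eef_rot: [3.141, -0.0, -3.013]
ft_force: [-0.6, -0.6, -0.6]
finger_gap: 0.198
t 26.25 tcp [0.4525 0.0946 0.0431] rpy [ 3.1412e+00  1.1000e-03 -3.0137e+00] f [-0.1 -0.3 -0.3] gap 0.2 q [ 0.13 -0.25  1.87  0.    1.52 -1.57]
```

View pics/w22c.png

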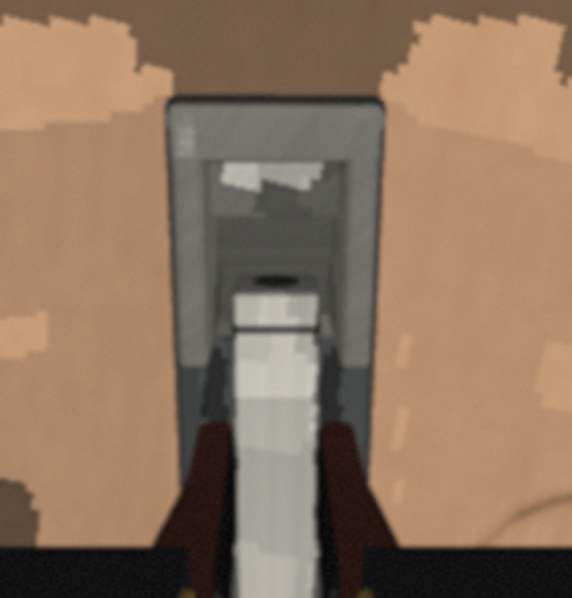

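```bash
python3 -m handwheel '[{"x":0,"y":0,"z":0.004,"ax":0,"ay":0,"az":0,"fingers":-1},{"x":0,"y":0,"z":0.004,"ax":0,"ay":0,"az":0,"fingers":-1},{"x":0,"y":0,"z":0.002,"ax":0,"ay":0,"az":0,"fingers":-1},{"x":0,"y":0,"z":0.001,"ax":0,"ay":0,"az":0,"fingers":-1},{"x":0,"y":0,"z":0,"ax":0,"ay":0,"az":0,"fingers":-1}]' | tail -5
```

```text
clock: 26.75
tcp_pos: [0.4522, 0.094, 0.0314]
eef_rot: [3.141, 0.0, -3.015]
ft_force: [-0.4, -0.3, -1.1]
finger_gap: 0.201
```

```bash
python3 -m handwheel '[{"x":0,"y":0,"z":0.001,"ax":0,"ay":0,"az":0,"fingers":-1},{"x":0,"y":0,"z":0.001,"ax":0,"ay":0,"az":0,"fingers":-1},{"x":0,"y":0,"z":0,"ax":0,"ay":0,"az":0,"fingers":-1}]' | tail -5
```

```text
clock: 27.05
tcp_pos: [0.4524, 0.0941, 0.03]
eef_rot: [3.141, 0.001, -3.015]
ft_force: [-1.6, 0.1, 2.4]
finger_gap: 0.2
```

```bash
python3 -m handwheel '[{"x":0,"y":0,"z":0.001,"ax":0,"ay":0,"az":0,"fingers":-1},{"x":0,"y":0,"z":0.0005,"ax":0,"ay":0,"az":0,"fingers":-1},{"x":0,"y":0,"z":0,"ax":0,"ay":0,"az":0,"fingers":-1}]' | tail -5
python3 -m handwheel '[{"x":0,"y":0,"z":0,"ax":0,"ay":0,"az":0,"fingers":-0.4},{"x":0,"y":0,"z":0,"ax":0,"ay":0,"az":0,"fingers":-0.4},{"x":0,"y":0,"z":0,"ax":0,"ay":0,"az":0,"fingers":-0.4}]' | tail -5
python3 - <<'E'
from h import *
c,im=snap('wrist','w23'); st(); snap('scene','s23')
a=cv2.resize(cv2.imread('pics/w23.png')[70:300,220:440],None,fx=1.9,fy=1.9,interpolation=cv2.INTER_CUBIC)
b=cv2.resize(cv2.imread('pics/s23.png')[175:265,315:400],(380,a.shape[0]),interpolation=cv2.INTER_CUBIC)
cv2.imwrite('pics/g23.png',np.hstack([a,b])[:, :800])
P,R=tcp(); P1,R1=P+[0,0,.135],R
P2,R2=slotpose('short',.0746)
print(P2); plan(P2,R2,9,fingers=-1,start=(P1,R1))
E
```

```text
clock: 27.35
tcp_pos: [0.4525, 0.0941, 0.0299]
eef_rot: [3.141, 0.001, -3.014]
ft_force: [-6.1, -0.7, 12.1]
finger_gap: 0.203
clock: 27.65
tcp_pos: [0.4522, 0.0941, 0.0276]
eef_rot: [3.141, 0.0, -3.015]
ft_force: [0.5, 0.7, -0.1]
finger_gap: 0.301
t 27.7 tcp [0.4522 0.0941 0.0276] rpy [ 3.1413e+00  1.0000e-04 -3.0145e+00] f [0.3 0.7 1.4] gap 0.301 q [ 0.13 -0.24  1.89  0.    1.49 -1.57]
[ 0.51575308 -0.23644728  0.16310874]
[{"x":-0.002,"y":-0.037,"z":0,"ax":0.029,"ay":-0.064,"az":0.092,"fingers":-1},{"x":-0.006,"y":-0.037,"z":0.001,"ax":0.029,"ay":-0.063,"az":0.091,"fingers":-1},{"x":-0.009,"y":-0.036,"z":0.003,"ax":0.029,"ay":-0.064,"az":0.092,"fingers":-1},{"x":-0.012,"y":-0.036,"z":0.005,"ax":0.029,"ay":-0.064,"az":0.091,"fingers":-1},{"x":-0.015,"y":-0.033,"z":0.006,"ax":0.028,"ay":-0.063,"az":0.092,"fingers":-1},{"x":-0.017,"y":-0.032,"z":0.008,"ax":0.029,"ay":-0.064,"az":0.091,"fingers":-1},{"x":-0.02,"y":-0.03,"z":0.011,"ax":0.029,"ay":-0.064,"az":0.092,"fingers":-1},{"x":-0.021,"y":-0.028,"z":0.012,"ax":0.029,"ay":-0.063,"az":0.091,"fingers":-1},{"x":-0.024,"y":-0.026,"z":0.015,"ax":0.029,"ay":-0.064,"az":0.092,"fingers":-1}]
end [ 0.516  -0.2369  0.1633] [-3.1415  0.6107  2.4174]
```

View pics/g23.png

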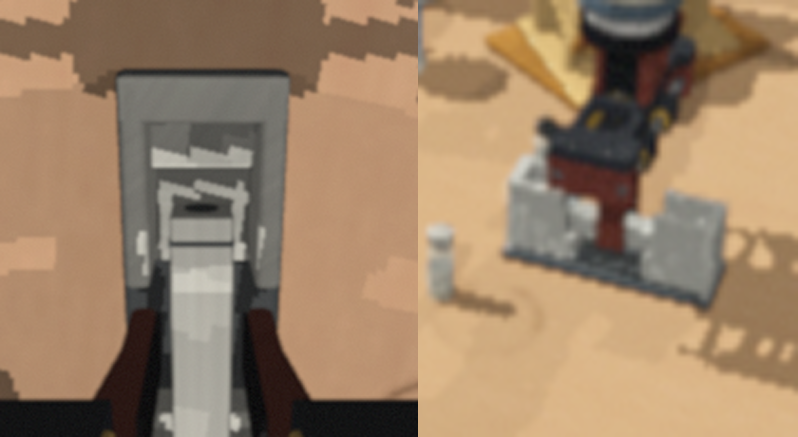

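```bash
python3 -m handwheel '[{"x":0,"y":0,"z":0,"ax":0,"ay":0,"az":0,"fingers":-1},{"x":0,"y":0,"z":0,"ax":0,"ay":0,"az":0,"fingers":-1},{"x":0,"y":0,"z":0,"ax":0,"ay":0,"az":0,"fingers":-1}]' 40 | tail -5
python3 -m handwheel '[{"x":0,"y":0,"z":-0.04,"ax":0,"ay":0,"az":0,"fingers":-1},{"x":0,"y":0,"z":-0.048,"ax":0,"ay":0,"az":0,"fingers":-1},{"x":0,"y":0,"z":-0.047,"ax":0,"ay":0,"az":0,"fingers":-1},{"x":-0.002,"y":-0.037,"z":0,"ax":0.029,"ay":-0.064,"az":0.092,"fingers":-1},{"x":-0.006,"y":-0.037,"z":0.001,"ax":0.029,"ay":-0.063,"az":0.091,"fingers":-1},{"x":-0.009,"y":-0.036,"z":0.003,"ax":0.029,"ay":-0.064,"az":0.092,"fingers":-1},{"x":-0.012,"y":-0.036,"z":0.005,"ax":0.029,"ay":-0.064,"az":0.091,"fingers":-1},{"x":-0.015,"y":-0.033,"z":0.006,"ax":0.028,"ay":-0.063,"az":0.092,"fingers":-1},{"x":-0.017,"y":-0.032,"z":0.008,"ax":0.029,"ay":-0.064,"az":0.091,"fingers":-1},{"x":-0.02,"y":-0.03,"z":0.011,"ax":0.029,"ay":-0.064,"az":0.092,"fingers":-1},{"x":-0.021,"y":-0.028,"z":0.012,"ax":0.029,"ay":-0.063,"az":0.091,"fingers":-1},{"x":-0.024,"y":-0.026,"z":0.015,"ax":0.029,"ay":-0.064,"az":0.092,"fingers":-1}]' | tail -5
python3 -m handwheel '[{"x":0,"y":0,"z":0.025,"ax":0,"ay":0,"az":0,"fingers":-1},{"x":0,"y":0,"z":0.01,"ax":0,"ay":0,"az":0,"fingers":-1},{"x":0,"y":0,"z":0,"ax":0,"ay":0,"az":0,"fingers":-1}]' >/dev/null
python3 - <<'E'
from rov import *
c,im=snap('wrist','w24');pickle.dump(c,open('w24.pkl','wb')); st()
P,R=tcp(); P2,R2=slotpose('short',.0036); print('delta in tool',np.round(R.inv().apply(P2-P),4),'rot',np.round((R.inv()*R2).as_rotvec(),4))
rov('w24',(230,80,430,290),2.7,'ov24',L=.09,dz=-.0054)
E
```

```text
clock: 28.05
tcp_pos: [0.4522, 0.0941, 0.0278]
eef_rot: [3.141, 0.0, -3.015]
ft_force: [0.6, 0.3, -0.8]
finger_gap: 0.201
clock: 29.25
tcp_pos: [0.5158, -0.2383, 0.1638]
eef_rot: [3.14, 0.614, 2.412]
ft_force: [-0.2, 0.2, -0.7]
finger_gap: 0.203
t 29.6 tcp [ 0.5307 -0.2497  0.1339] rpy [-3.1411  0.6084  2.4178] f [-0.   0.3 -0. ] gap 0.199 q [-0.38 -0.46  1.98 -0.22  1.05 -1.18]
delta in tool [-0.0005  0.0001  0.0356] rot [-0.0002 -0.0025  0.0004]
tcp from cam [ 0.5301 -0.2471  0.1319] [-3.1396  0.6055  2.4182]
```

View pics/ov24.png

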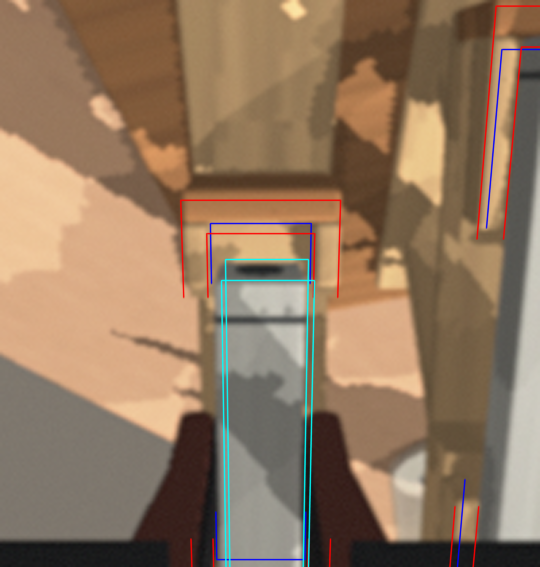

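```bash
python3 -m handwheel '[{"x":0.001,"y":0,"z":0.012,"ax":0,"ay":0,"az":0,"fingers":-1},{"x":0.001,"y":0,"z":0.014,"ax":0,"ay":0,"az":0,"fingers":-1},{"x":0,"y":0,"z":0.007,"ax":0,"ay":0,"az":0,"fingers":-1},{"x":0,"y":0,"z":0,"ax":0,"ay":0,"az":0,"fingers":-1}]' | tail -5
python3 - <<'E'
from rov import *
c,im=snap('wrist','w25');pickle.dump(c,open('w25.pkl','wb')); st()
P,R=tcp(); P2,R2=slotpose('short',.0036); print('delta in tool',np.round(R.inv().apply(P2-P),4),'f tool',R.inv().apply(status.sense()['ft_force']))
rov('w25',(230,80,430,290),2.7,'ov25')
E
```

```text
clock: 30.0
tcp_pos: [0.5439, -0.2615, 0.1054]
eef_rot: [-3.141, 0.609, 2.418]
ft_force: [-0.7, 0.8, -1.1]
finger_gap: 0.201
t 30.05 tcp [ 0.544  -0.2615  0.106 ] rpy [-3.1415  0.6098  2.4175] f [-0.6 -0.3 -0.8] gap 0.202 q [-0.4  -0.39  1.99 -0.22  0.98 -1.17]
delta in tool [-0.0018  0.0001  0.0026] f tool [ 0.73003537 -0.62477601  0.52135033]
```

View pics/ov25.png

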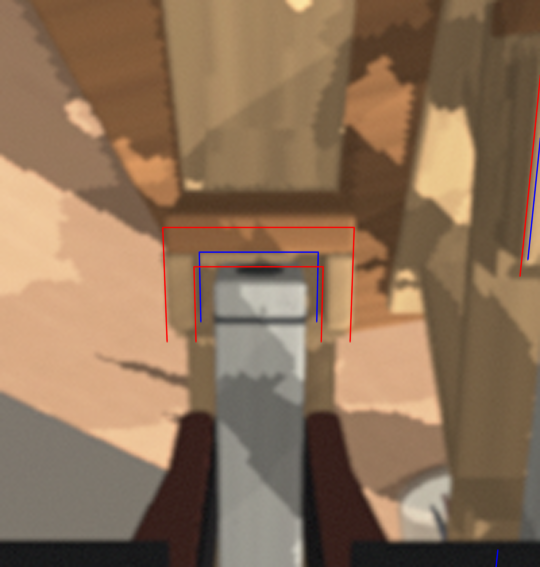

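```bash
python3 -m handwheel '[{"x":0,"y":0,"z":0.0015,"ax":0,"ay":0,"az":0,"fingers":-1},{"x":0,"y":0,"z":0.0015,"ax":0,"ay":0,"az":0,"fingers":-1},{"x":0,"y":0,"z":0,"ax":0,"ay":0,"az":0,"fingers":-1}]' | tail -5
python3 - <<'E'
from rov import *
P,R=tcp(); P2,R2=slotpose('short',.0036); print('delta in tool',np.round(R.inv().apply(P2-P),4),'f tool',R.inv().apply(status.sense()['ft_force']))
E
```

```text
clock: 30.35
tcp_pos: [0.5452, -0.2626, 0.1054]
eef_rot: [3.141, 0.611, 2.417]
ft_force: [-6.3, 5.0, 4.6]
finger_gap: 0.198
delta in tool [-0.0009  0.      0.0011] f tool [ 3.95697735 -0.45463865 -8.37603194]
```

```bash
python3 -m handwheel '[{"x":0,"y":0,"z":0,"ax":0,"ay":0,"az":0,"fingers":-0.5},{"x":0,"y":0,"z":0,"ax":0,"ay":0,"az":0,"fingers":-0.3},{"x":0,"y":0,"z":0,"ax":0,"ay":0,"az":0,"fingers":-0.3},{"x":0,"y":0,"z":0,"ax":0,"ay":0,"az":0,"fingers":-0.3}]' | tail -5
python3 - <<'E'
from rov import *
c,im=snap('wrist','w26');pickle.dump(c,open('w26.pkl','wb')); st()
rov('w26',(230,80,430,290),2.7,'ov26')
E
```

```text
clock: 30.75
tcp_pos: [0.5454, -0.2628, 0.1044]
eef_rot: [3.141, 0.611, 2.417]
ft_force: [-0.7, -1.1, -0.5]
finger_gap: 0.345
t 30.8 tcp [ 0.5454 -0.2628  0.1044] rpy [3.1411 0.6111 2.417 ] f [0.2 0.5 0. ] gap 0.347 q [-0.4  -0.39  1.99 -0.22  0.97 -1.17]
```

View pics/ov26.png

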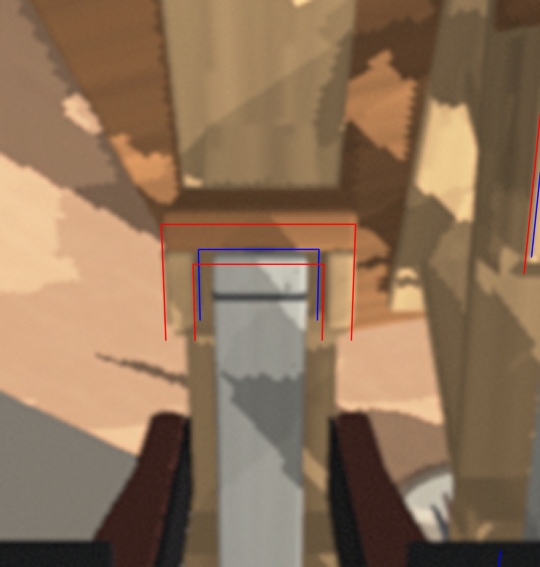

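```bash
python3 -m handwheel '[{"x":0,"y":0,"z":-0.02,"ax":0,"ay":0,"az":0,"fingers":-0.3},{"x":0,"y":0,"z":-0.04,"ax":0,"ay":0,"az":0,"fingers":-0.3},{"x":0,"y":0,"z":-0.04,"ax":0,"ay":0,"az":0,"fingers":-0.3},{"x":0,"y":0.03,"z":-0.03,"ax":0,"ay":0,"az":0,"fingers":-0.3},{"x":0,"y":0.04,"z":-0.02,"ax":0,"ay":0,"az":0,"fingers":-0.3},{"x":0,"y":0,"z":0,"ax":0,"ay":0,"az":0,"fingers":-0.3},{"x":0,"y":0,"z":0,"ax":0,"ay":0,"az":0,"fingers":-0.3}]' | tail -5
python3 - <<'E'
from h import *
c,im=snap('wrist','w27');pickle.dump(c,open('w27.pkl','wb'));snap('scene','s27');snap('top','t27'); st()
C={n:cam(n) for n in("top","scene")}
for n in ("mug","vial_white","vial_black"):
    for k in C:
        r=spotter.tip_of(k,n); print(n,k,[(round(x['p'],2),np.round(x['position'],1).tolist()) for x in r])
a=cv2.imread('pics/s27.png'); cv2.imwrite('pics/s27c.png',cv2.resize(a[135:295,240:440],None,fx=3.7,fy=3.7,interpolation=cv2.INTER_CUBIC))
E
```

```text
clock: 31.5
tcp_pos: [0.5277, -0.1524, 0.2273]
eef_rot: [3.142, 0.611, 2.42]
ft_force: [-0.5, 0.1, -0.2]
finger_gap: 0.35
t 31.65 tcp [ 0.5265 -0.1544  0.2258] rpy [-3.1404  0.6093  2.4166] f [-0.   0.6  0.3] gap 0.346 q [-0.15 -0.53  1.87 -0.33  1.29 -0.98]
mug top [(0.59, [302.3, 151.1])]
mug scene [(0.56, [271.4, 223.7])]
vial_white top [(0.41, [305.3, 211.8])]
vial_white scene [(0.57, [321.5, 233.6])]
vial_black top [(0.58, [362.2, 215.7])]
vial_black scene [(0.56, [343.0, 213.6])]
```

View pics/w27.png

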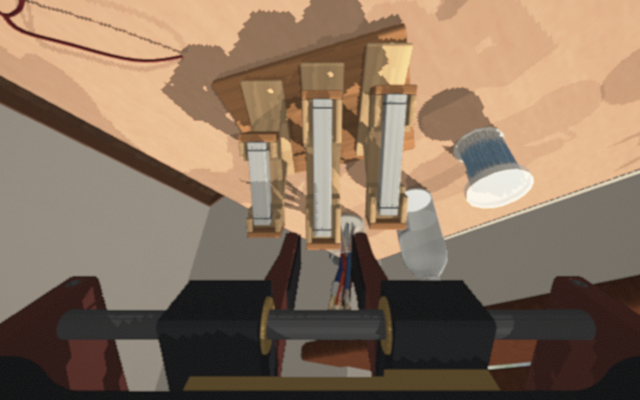

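View pics/s27c.png

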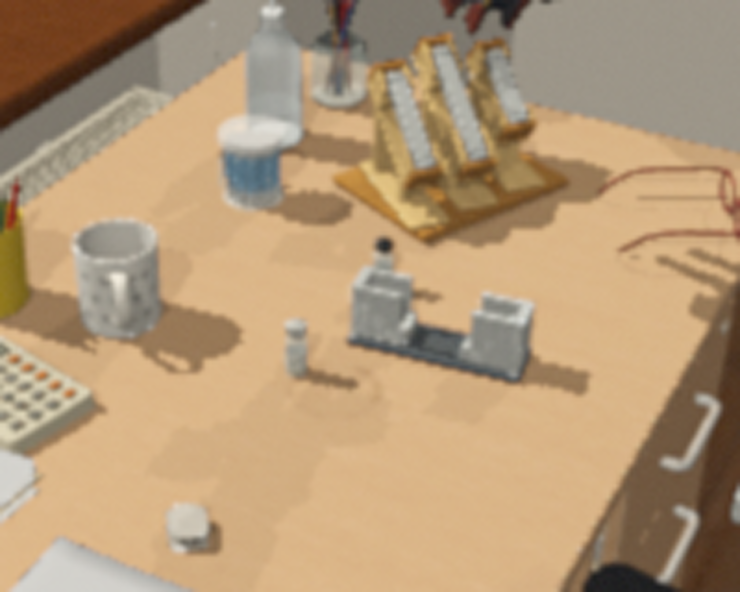

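View pics/t27.png

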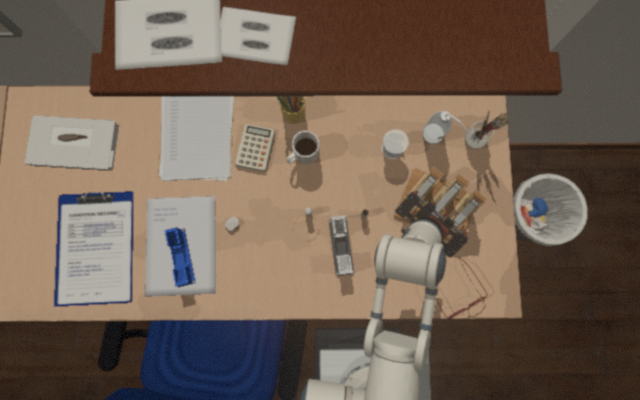

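The three bars lie down in their compartments: short at (258,183), long at (321,165), medium at (392,155) in the wrist view. The mug and both vials stand at the same pixels as at the start. The gripper is clear of everything, so I'm handing in.

Run:
```python
from station import hand_in
print(hand_in())
```

```text
the job is handed in; nothing more can be done
None
```

All three bars were gauged in order, longest to shortest, and each now lies in the rack compartment of its own length. I handed the job in at about 31.8 s of the 72 s allowed.

- **Gauging:** each bar was lowered level into the aluminium gauge until it touched its own step, with 10 to 12 N of contact force. It was then let go so it rested there and gripped again. The contact heights matched the steps at 48, 36 and 24 mm.
- **Placing:** each bar was lowered square to the slope until it touched the floor, then released. The long and the medium bar visibly slid down to the lower end wall. The short one ended against it too.
- **Last checks:** the final wrist and scene pictures show all three bars fully down. The mug and both vials show no visible change from the first picture; their network positions shifted only 0.4 to 3 pixels, which I take as noise. The gripper was clear of everything, and no force above about 12 N was read.
- **Disagreements:**
  - The networks twice reported weak false bars on the rack and also picked out the blue gauge; I set these aside after looking at the pictures.
  - My rack model was 1 to 2.5 mm off for the long and short compartments. I corrected most of it from the close views before lowering; the long one's offset along the slope I left, as it was within the clearance.

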